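# Hook the sample tote out of the deep riser

### The arm

A 7-joint arm with a two-finger parallel gripper is mounted at the origin on the work surface; the furniture and walls round the work are solid. World frame = base frame: x ahead of the robot, y to its left, z up, the work surface at z = 0. Lengths are in m, angles in rad, forces in N, time in s.
With the tool pointing down it reaches from about 0.4 to 0.85 m from the base axis. Payload 10.4 kg.
Tool frame: the origin (TCP) lies midway between the tips of the shut fingers; the grasp point (between the pads) lies 19 mm behind it; z points along the fingers, y is the direction in which the jaws open and shut (so a half turn about z gives the same grasp; the last joint's range is limited). The gripper opens to 85 mm and grips with 20 to 120 N. Pads are 22 mm wide; open, the fingers measure 114 mm over their backs; the gripper's body (76 mm by 85 mm) begins 54 mm behind the grasp point. The pads swing forward as they close: fully open they stand 13 mm farther back than shut.
Start: joints at [1.107, 0.332, -0.065, 1.46, 0.022, 1.35, -0.088], TCP at [0.267, -0.565, 0.231] pointing down, gripper open.
Joint ranges: [-2.6, 2.6], [-0.5, 2.12], [-1.47, 1.34], [0.16, 2.42], [-1.27, 4.41], [0.06, 2.06], [-2.6, 2.6]. Speed limits (rad/s): [2.22, 2.22, 2.79, 2.79, 3.14, 3.14, 3.14].

### API

Orientations are given as a unit quaternion [x, y, z, w].
In Python, from workcell import manip, camera, camera_info, workorder, nets gives the robot as it stands.
- The arm moves only by the tool apply_moves, never from a script. Its argument "commands" is a list of rows, each a list of 5 numbers: the shift along the tool's x, y, z in m, then the turn about the tool's z in degrees, then the gripper command: -1 is fully open, 1 is shut, values between are in proportion. A call has 1 to 5 rows; each row shifts and turns the pose as measured when the row begins, along the tool's axes as they then stand; what a row does not reach is not made up. A row lasts 1/12 s, in which the tool goes at most 41.7 mm and 7.16 degrees, less where a joint would pass 70% of its speed; a pose out of reach is approached as far as the arm can. A call is refused whole if a number of a shift passes 0.0417 or a number of a turn 7.16, either way. A call with a gripper value outside its range is refused whole. The fingers move at their own pace and stop on an object; "squeeze" is the grip in N (left out, the last holds). Time passes only in rows, so rows that do not move let the fingers close. It gives the time, the measured TCP pose, the force and the opening at its end, in the units of the state.
- manip.get_obs(): the state, without advancing time (a new reading comes with each control period).
- camera(name): name is "side" or "top"; returns (picture, depth): 400x640x3 uint8, red, green, blue; 400x640 float32, m along the optical axis (not along the pixel's ray), 0 where there is no reading.
- camera_info(name): a dict with "camera_matrix" (3x3 intrinsics, pixels), "k1" (the pictures are not rectified: a ray, as slopes to the right and down, at radius r is drawn at 1 + k1 r^2 times it, then the intrinsics apply), "xyz" and "rotation" of the camera in the world. Camera axes: x right, y down, z forward; pixel columns grow to the right and rows downward; lengths in m; the calibration is good to about 2 mm. A picture is of the moment at which its call begins. camera_info takes no time and is no camera call.
- workorder.hand_in(): hands the job in, once; it reports no verdict.
Trained networks look in the newest picture that a camera, given by its name, has taken for a name from the list of things; names that differ only in an ending like _2 or _b are one class to them, and where a whole thing is asked for, a point or a joint stands for the part that bears it (a point fixed in the world has none). Each returns a list of dicts, best first, with "conf" (0 to 1); they miss things now and then, are a little off and sometimes report something else, mostly with a low value. They report only what shows in the picture. A call takes as long as a camera call. They do not tell look-alikes from the thing itself.
- nets.look_for(camera, thing): "rect" ([left, top, width, height] in pixels, round what is visible of it).
- nets.place_of(camera, thing): "xy" ([column, row] in pixels: a listed point, or the origin of a listed thing).
The state is a dict: "clock": time; "joint_pos": joint angles; "joint_velocities": joint speeds; "tau": joint torques, N m; "position": TCP position; "ee_rot": TCP orientation; "ft_force": force on the tool from outside, world axes, zero at the start; "torque": the same for the moment, N m; "grip_width": opening from 0.0 (shut) to 1.0 (fully open).
Only numpy, scipy, OpenCV 4.12 (cv2) and the standard library are available. Lean on these libraries where they do the work, as an engineer would, in place of code of your own. Each camera call takes 0.05 s, during which the arm holds its last target. There are 200 camera calls.

### The job

Take the steel pull hook from its forked stand, reach in under the riser's clear top and drop the hook's toe over the front wall of the grey tote, then drag the tote forward until it rests against the stop at the front of the riser, with the bottle in it still standing. Then put the hook back upright in its fork and let go. Only the hook may touch the tote, and leave the dish on top of the riser and the amber bottle where they are.

Things in the scene. Friction and masses are not known exactly. Their poses are not given: they have to be found in the camera images.
- riser: Fixed low bench riser, 300 (x) x 150 (y) x 237 mm high; origin at the centre of its underside, -x is its open front, z up. White floor, top at z 12. Guide rails along both sides (inner faces y +-61, up to z 22) leave the tote 6 mm play each side. 14 mm square posts at x -40 and +140, y +-67 carry the clear top.
- riser_edge (a point): Middle of the front edge of the riser's clear top plate, at its underside: riser frame (-53, 0, 225) mm, riser axes. The plate runs back from here to x +153 and is 12 mm thick; the floor in front of it (x -150 to -53) is open above.
- riser_stop (a point): Middle of the rear face of the front stop, a bar across the riser floor (x -150 to -140, up to z 24): riser frame (-140, 0, 18) mm, riser axes. When the tote is home its front wall rests against this face: tote origin at riser x -85, y within 6 of 0, z 12.
- tote: Loose grey open tote, 110 x 110 x 55 mm high, walls and floor 4 mm, about 0.2 kg, on the riser floor. Origin at the centre of its underside, -x is its front, z up. A cross wall (x -7 to -3, 40 high) leaves the front compartment (x -51 to -7, 102 wide) empty for the hook. At the start its front wall is 30 to 60 mm inside the clear top's edge. Dragging it takes about 1 to 5 N.
- tote_lip (a point): Middle of the top of the tote's front wall: tote frame (-53, 0, 55) mm, tote axes. The wall spans x -55 to -51; outside it along the top runs an out-turned lip (x -64 to -55, z 51 to 55), which overhangs the front stop when home.
- vial: Small white bottle with a blue cap, 44 mm diameter, 92 high, about 0.1 kg, standing loose in the tote's rear compartment. Origin at the centre of its underside, z up.
- stand: Fixed hook stand: base plate (x -90 to +25, y +-42, 10 thick), 16 mm post at x -47, and at the top a horizontal fork, 50 mm wide, 10 thick, upper face and post top at z 175 mm. Origin on the base's underside, straight below the hook's place; z up. The slot between the fork's arms is 14 wide (y +-7), open toward +x: arms end at x +23, closed end at x -9.
- stand_seat (a point): The hook's place in the fork: stand frame (0, 0, 175) mm, on the fork's upper face in the middle of the slot. Stand axes.
- hook: Loose steel pull hook, 0.09 kg. Origin at the elbow where shank and toe meet, z up along the shank. Shank 8 mm square, z -2 to 128; collar 34 x 34, z 125 to 131; black handle above. At the start it hangs upright in the fork, axes as the stand's, the collar's underside on the fork (origin 50 mm above the worktop, below the seat). It pulls toward its -x.
- hook_toe (a point): Tip of the hook's toe: hook frame (-17, 0, -20) mm, hook axes. The toe, an 8 mm square bar, runs from the elbow 26 mm down and back toward -x, 0.70 rad (40 degrees) from the shank's line: with the handle leaned 40 degrees toward the hook's -x, the toe points straight down.
- hook_grip (a point): Middle of the hook's handle: hook frame (0, 0, 165) mm, hook axes. The place to grip. The handle is 20 (x) x 18 (y) mm, z 131 to 191; best gripped across its y width.
- petri_top: Petri dish, 92 diameter x 16 mm, loose on top of the riser's clear plate; to be left alone. Origin at its underside's centre.
- amber_bottle: Amber bottle with black cap, 68 diameter x 142 mm, on the worktop to the right of the stand; to be left alone. Origin at its underside's centre.
Mind the look-alikes: they are no part of the job. What is shaped like the vial but yellow is not meant.

How it is judged:
By the outcome, as a careful person would: the job done as asked, in the order asked, and still so for the second after the job is handed in, with the robot touching nothing.
It also fails if it takes over 45 s, if anything falls off the work surface, if the arm or the gripper's body presses on something with over 40 N, if the wrist force passes 120 N, or if a joint passes its speed limit or range.

## Working session

There is one attempt and no reset: what is moved stays moved. The work goes in short steps, Python scripts to look and compute and a tool call to move; the robot and the scene stay as the last step left them, time stands still between calls to the robot, and variables do not carry over. Pictures are saved under pics/ and viewed, about 8 in all and at most 12, crops included, and the job is handed in when it is done.

Besides the shell and the picture viewer there is one more tool, called after "Emit:" as name(argument=value, ...), one argument or row to a line, values as JSON. apply_moves: Moves the arm, as the interface text tells. Its arguments: {"type":"object","properties":{"commands":{"type":"array","items":{"type":"array","items":{"type":"number"}}},"squeeze":{"type":"number"}},"required":["commands"]}

```bash
mkdir -p pics; ls; cat > h.py <<'E'
import numpy as np, cv2
from workcell import manip, camera, camera_info, workorder, nets
from scipy.spatial.transform import Rotation as R
def ci(n):
    i=camera_info(n); K=np.array(i["camera_matrix"]); Rm=np.array(i["rotation"]); 
    if Rm.shape!=(3,3): Rm=R.from_quat(Rm).as_matrix()
    return K,i["k1"],np.array(i["xyz"]),Rm
def ray(n,px):
    K,k1,c,Rm=ci(n)
    u=cv2.undistortPoints(np.array([[px]],float),K,np.array([k1,0,0,0.]))[0,0]
    return c,Rm@np.array([u[0],u[1],1.])
def atz(n,px,z):
    c,d=ray(n,px); return c+d*(z-c[2])/d[2]
def proj(n,p):
    K,k1,c,Rm=ci(n); q=Rm.T@(np.array(p)-c); s=q[:2]/q[2]; s=s*(1+k1*(s@s)); return (K@[s[0],s[1],1])[:2]
def tri(pa,pb):
    (c1,d1),(c2,d2)=ray("top",pa),ray("side",pb)
    A=np.stack([d1,-d2],1); t=np.linalg.lstsq(A,c2-c1,rcond=None)[0]
    a,b=c1+d1*t[0],c2+d2*t[1]; return (a+b)/2,np.linalg.norm(a-b)
def pt(n,px,D):
    c,d=ray(n,px); return c+d*D[int(round(px[1])),int(round(px[0]))]
E
cat > a.py <<'E'
from h import *
for n in ("top","side"):
    im,D=camera(n); cv2.imwrite(f"pics/{n}0.png",im[:,:,::-1]); np.save(f"pics/{n}D0.npy",D)
    K,k1,c,Rm=ci(n); print(n,K.tolist(),k1,c,Rm.round(3).tolist())
np.set_printoptions(precision=4,suppress=True)
for t in ("riser_edge","riser_stop","tote_lip","tote","vial","stand_seat","stand","hook","hook_toe","hook_grip","petri_top","amber_bottle","riser"):
    r={n:nets.place_of(n,t) for n in ("top","side")}
    for n in r: print(t,n,[(np.round(a["xy"],1).tolist(),round(a["conf"],2)) for a in r[n][:3]])
    if r["top"] and r["side"]: print("   ",*tri(r["top"][0]["xy"],r["side"][0]["xy"]))
print(manip.get_obs())
E
python3 a.py
```

```text
pics
top [[407.6847379190108, 0.0, 318.41744133266434], [0.0, 407.6847379190108, 204.37160559220735], [0.0, 0.0, 1.0]] -0.05620582882918417 [-0.26180899 -0.05484634  1.36127193] [[0.104, -0.855, 0.508], [-0.995, -0.093, 0.047], [0.006, -0.51, -0.86]]
side [[401.43623412222655, 0.0, 320.3452854926823], [0.0, 401.43623412222655, 200.18629387852258], [0.0, 0.0, 1.0]] 0.02047832876245943 [-0.57849027  0.61354764  0.92211279] [[-0.51, -0.442, 0.738], [-0.86, 0.278, -0.428], [-0.016, -0.853, -0.522]]
riser_edge top [([284.8, 188.2], 0.84)]
riser_edge side [([290.4, 203.6], 0.81), ([316.6, 245.3], 0.61), ([370.9, 176.2], 0.59)]
    [0.467  0.1264 0.2094] 0.0037537651205219163
riser_stop top [([311.6, 223.0], 0.67), ([278.2, 207.5], 0.19)]
riser_stop side [([314.8, 246.0], 0.63)]
    [ 0.4605  0.0383 -0.0043] 0.0017519794574416198
tote_lip top [([277.7, 209.6], 0.85)]
tote_lip side [([286.8, 239.5], 0.56), ([281.1, 258.5], 0.48)]
    [0.4523 0.1575 0.0816] 0.007455343312529269
tote top [([260.5, 214.4], 0.81)]
tote side [([267.9, 258.2], 0.69)]
    [0.4589 0.2296 0.0237] 0.003655181531860758
[... 908 characters left out ...]
[]
amber_bottle side [([319.2, 245.5], 0.74), ([407.6, 207.9], 0.69)]
riser top [([274.8, 220.0], 0.56)]
riser side [([281.2, 256.6], 0.57)]
    [0.4525 0.178  0.01  ] 0.005695104157030382
{'clock': 1.4, 'joint_pos': array([ 1.1074,  0.3322, -0.0647,  1.4601,  0.0216,  1.3499, -0.0885]), 'joint_velocities': array([ 0.0005, -0.0009, -0.0004,  0.0006, -0.0015,  0.    , -0.0013]), 'tau': array([  0.0002, -62.5226,   0.0492, -39.1829,   0.0164,   0.0018,
        -0.0002]), 'position': array([ 0.2667, -0.5653,  0.2313]), 'ee_rot': array([0.9758, 0.2186, 0.    , 0.    ]), 'ft_force': array([-0.7327,  0.1294,  0.3755]), 'torque': array([-0.0483,  0.0143,  0.0248]), 'grip_width': 0.9995526206633458}
```

```bash
python3 - <<'E'
import cv2
for n,(x,y,w,h) in (("top",(180,120,270,170)),("side",(180,110,280,200))):
    im=cv2.imread(f"pics/{n}0.png")[y:y+h,x:x+w]; cv2.imwrite(f"pics/{n}0c.png",cv2.resize(im,(w*14//5,h*14//5),interpolation=cv2.INTER_CUBIC))
E
```

```text
(no output)
```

View pics/top0c.png

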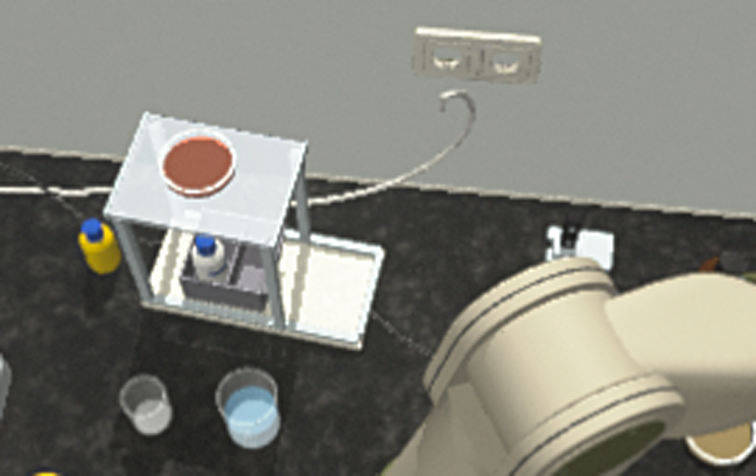

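View pics/side0c.png

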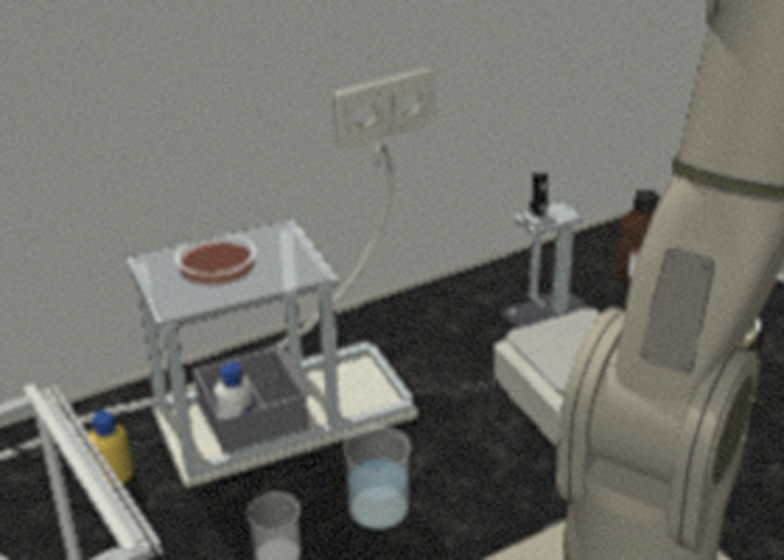

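The riser's open front faces about world -y. The stand's fork opens toward +y, so the hook's pull direction is -y. I'll fit the riser from its corners and zoom in on the stand and tote.

```bash
cat > fit.py <<'E'
from h import *
from scipy.optimize import least_squares
def T(p,q): # p=(x,y,yaw,z)
    c,s=np.cos(p[2]),np.sin(p[2]); q=np.array(q,float); return np.array([p[0]+c*q[0]-s*q[1],p[1]+s*q[0]+c*q[1],(p[3] if len(p)>3 else 0)+q[2]])
def fit(obs,p0):
    f=lambda p:np.concatenate([proj(n,T(p,q))-u for n,q,u in obs]); r=least_squares(f,p0,loss="soft_l1"); return r.x,r.fun.reshape(-1,2)
def box(x0,x1,y0,y1,z0,z1):
    P=[(x,y,z) for x in(x0,x1) for y in(y0,y1) for z in(z0,z1)]
    return [(np.array(a)/1000,np.array(b)/1000) for i,a in enumerate(P) for b in P[i+1:] if sum(u!=v for u,v in zip(a,b))==1]
def draw(im,n,p,b,col,o,s):
    for a,c in b:
        u,v=[(proj(n,T(p,q))+.5-o)*s for q in(a,c)]
        cv2.line(im,tuple(int(t) for t in u),tuple(int(t) for t in v),col,1,cv2.LINE_AA)
E
cat > b.py <<'E'
from fit import *
np.set_printoptions(precision=4,suppress=True)
m=lambda *a:np.array(a)/1000
A=m(-53,-75,237);B=m(-53,75,237);C=m(153,-75,237);Dd=m(153,75,237);E=m(-150,-75,12);F=m(-150,75,12);G=m(150,75,0)
E0=m(-150,-75,24);F0=m(-150,75,0)
obs=[("top",A,(288.9,170.7)),("top",B,(279.3,207.5)),("top",C,(232.9,160.4)),("top",Dd,(217.5,196.8)),("top",E0,(316.8,209)),("top",F0,(308.6,243.9)),
("side",C,(225.7+59.7-59.7,203.9))]
obs=obs[:6]+[("side",C,(285.4-59.7,203.9))]
# side: far-left (225.7,203.9) , far-right (285.4,188.6), near-right (300.4,208.2), near-left (238.9,225.4)
obs=obs[:6]+[("side",C,(225.7,203.9)),("side",A,(285.4,188.6)),("side",B,(300.4,208.2)),("side",Dd,(238.9,225.4)),("side",E0,(312.9,233.2)),("side",F0,(328.9,258.5)),("side",G,(247.1,283.2))]
p,r=fit(obs,[.455,.18,1.6]); print(p,np.degrees(p[2])); print(r.round(1).tolist())
np.save("riser.npy",p)
ims=[]
for n,o in (("top",(205,155)),("side",(220,180))):
    im=cv2.imread(f"pics/{n}0.png")[o[1]:o[1]+110,o[0]:o[0]+125]; im=cv2.resize(im,None,fx=3,fy=3,interpolation=cv2.INTER_CUBIC)
    draw(im,n,p,box(-53,153,-75,75,225,237),(0,255,0),o,3);draw(im,n,p,box(-150,150,-75,75,0,12),(0,255,255),o,3); ims.append(im)
im1=np.hstack(ims); ims=[]
for n,o in (("top",(365,185)),("side",(345,160))):
    im=cv2.imread(f"pics/{n}0.png")[o[1]:o[1]+70,o[0]:o[0]+75]; ims.append(cv2.resize(im,(375,350)[::1],interpolation=cv2.INTER_CUBIC)[:260])
cv2.imwrite("pics/b1.png",np.vstack([im1,np.hstack(ims)]))
E
python3 b.py
```

```text
[0.4547 0.176  1.4667] 84.03732363416181
[[1.4, -0.2], [-0.4, 0.6], [-0.9, -0.2], [0.1, -0.3], [1.2, -1.5], [0.9, 1.4], [-0.2, -1.8], [-0.6, -0.4], [1.0, 1.2], [-1.5, 0.5], [-0.7, -2.0], [0.5, 0.6], [0.0, 1.6]]
```

View pics/b1.png

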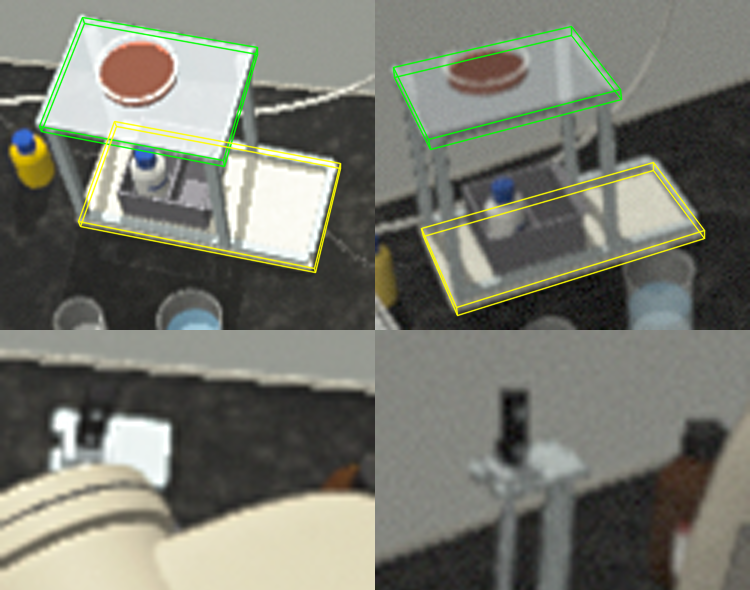

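```bash
cat > c.py <<'E'
from fit import *
import sys
np.set_printoptions(precision=4,suppress=True)
def cloud(n,D,sub):
    K,k1,c,Rm=ci(n); x0,y0,x1,y1=sub
    g=np.array([(x,y) for y in range(y0,y1) for x in range(x0,x1)],float)
    u=cv2.undistortPoints(g[:,None],K,np.array([k1,0,0,0.]))[:,0]; d=D[y0:y1,x0:x1].ravel()
    return g,c+(np.c_[u,np.ones(len(u))]*d[:,None])@Rm.T,d
if __name__=="__main__":
  for n,sub in (("top",(370,190,405,225)),("side",(360,165,395,235))):
    D=np.load(f"pics/{n}D0.npy"); g,P,d=cloud(n,D,sub)
    near=(abs(P[:,0]-.45)<.08)&(abs(P[:,1]+.22)<.1)&(d>0)
    for lo,hi in((.165,.185),(.19,.232),(.235,.25),(.05,.165)):
        s=P[near&(P[:,2]>lo)&(P[:,2]<hi)]
        if len(s): print(n,lo,hi,len(s),np.median(s,0),s.min(0),s.max(0))
  p=np.load("riser.npy")
  for n,sub in (("top",(215,155,325,250)),("side",(220,180,335,290))):
    D=np.load(f"pics/{n}D0.npy"); g,P,d=cloud(n,D,sub); c,s=np.cos(p[2]),np.sin(p[2])
    q=P-[p[0],p[1],0]; Q=np.c_[c*q[:,0]+s*q[:,1],-s*q[:,0]+c*q[:,1],q[:,2]]*1000; Q=Q[d>0]
    inn=(abs(Q[:,0])<160)&(abs(Q[:,1])<80)
    s=Q[inn&(Q[:,2]>215)]; print(n,"plate",len(s),np.percentile(s,[2,50,98],axis=0) if len(s) else 0)
    s=Q[inn&(Q[:,2]<30)&(Q[:,0]<-60)]; print(n,"floor",len(s),np.percentile(s,[2,50,98],axis=0) if len(s) else 0)
    s=Q[inn&(Q[:,2]>40)&(Q[:,2]<75)&(abs(Q[:,1])<58)]; print(n,"tote",len(s),np.percentile(s,[2,50,98],axis=0) if len(s) else 0)
  print(tri((381.9,205.7),(367.7,187.3)),tri((384.2,198),(372.8,172.3)))
E
python3 c.py
```

```text
top 0.165 0.185 204 [ 0.4471 -0.2281  0.1755] [ 0.4222 -0.259   0.1683] [ 0.4768 -0.1808  0.185 ]
top 0.19 0.232 43 [ 0.442  -0.2033  0.212 ] [ 0.4379 -0.2144  0.1919] [ 0.4535 -0.1939  0.2312]
top 0.235 0.25 30 [ 0.448  -0.2045  0.2397] [ 0.4408 -0.2147  0.2355] [ 0.4584 -0.1949  0.2432]
top 0.05 0.165 1 [ 0.4598 -0.1882  0.1642] [ 0.4598 -0.1882  0.1642] [ 0.4598 -0.1882  0.1642]
side 0.165 0.185 161 [ 0.4374 -0.2147  0.1762] [ 0.4209 -0.2606  0.166 ] [ 0.4763 -0.1813  0.1845]
side 0.19 0.232 63 [ 0.4438 -0.2001  0.2107] [ 0.4374 -0.213   0.1907] [ 0.4604 -0.194   0.2311]
side 0.235 0.25 20 [ 0.4458 -0.2007  0.2405] [ 0.4406 -0.2128  0.2354] [ 0.457  -0.1931  0.2448]
side 0.05 0.165 184 [ 0.4451 -0.2453  0.1039] [ 0.436  -0.261   0.0501] [ 0.4603 -0.1988  0.1553]
top plate 2481 [[-48.3181 -72.1174 229.4186]
 [ 50.6041   7.6073 237.455 ]
 [153.5559  74.0503 252.1667]]
top floor 1049 [[-158.0816  -70.7397   -3.7904]
 [-110.512     7.1427   11.8209]
 [ -62.0262   77.2081   25.9729]]
top tote 279 [[-16.8904 -36.1718  41.4228]
 [ 50.4041  39.3699  58.2817]
 [ 99.5375  55.4305  72.9387]]
side plate 1842 [[-46.1487 -71.441  227.0959]
 [ 59.5925  17.6109 238.8334]
 [153.8357  74.8291 253.6915]]
side floor 683 [[-157.2108  -68.5048    0.504 ]
 [-112.7566   16.4846   14.3605]
 [ -62.6709   76.9463   26.7222]]
side tote 650 [[-17.4671 -56.4189  40.7535]
 [ 41.2199  24.9049  59.3942]
 [ 99.1838  55.6069  71.9858]]
(array([ 0.463 , -0.2014,  0.1713]), np.float64(0.009534704226248676)) (array([ 0.4438, -0.2011,  0.2454]), np.float64(0.0009705339503805916))
```

```bash
cat > d.py <<'E'
from c import *
def sel(n,sub,f):
    D=np.load(f"pics/{n}D0.npy"); g,P,d=cloud(n,D,sub); P=P[d>0]; return P[f(P)]
for n,sub in (("top",(370,190,405,225)),("side",(360,165,395,235))):
    s=sel(n,sub,lambda P:(abs(P[:,0]-.45)<.05)&(abs(P[:,1]+.22)<.06)&(abs(P[:,2]-.176)<.007)); print(n,"fork",cv2.minAreaRect((s[:,:2]*1000).astype(np.float32)))
for n,sub in (("top",(215,155,325,250)),("side",(220,180,335,290))):
    s=sel(n,sub,lambda P:(abs(P[:,0]-.45)<.13)&(abs(P[:,1]-.2)<.2)&(abs(P[:,2]-.238)<.006)); print(n,"plate",cv2.minAreaRect((s[:,:2]*1000).astype(np.float32)))
    s=sel(n,sub,lambda P:(abs(P[:,0]-.45)<.1)&(abs(P[:,1]-.1)<.15)&(abs(P[:,2]-.012)<.008)&(P[:,1]<.1)); print(n,"floor",cv2.minAreaRect((s[:,:2]*1000).astype(np.float32)))
    p=np.load("riser.npy"); c,s_=np.cos(p[2]),np.sin(p[2])
    P=sel(n,sub,lambda P:P[:,2]>0); q=P-[p[0],p[1],0]; Q=np.c_[c*q[:,0]+s_*q[:,1],-s_*q[:,0]+c*q[:,1],q[:,2]]*1000
    Q=Q[(abs(Q[:,1])<60)&(Q[:,2]>56)&(Q[:,2]<72)&(abs(Q[:,0])<140)]; print(n,"rim x",np.sort(Q[:,0])[[0,3,6,10,-10,-5,-2,-1]],"y",np.sort(Q[:,1])[[0,5,-5,-1]])
E
python3 d.py
```

```text
top fork ((449.690673828125, -220.68846130371094), (78.3095932006836, 51.34180450439453), 86.95864868164062)
side fork ((448.8193359375, -220.9983367919922), (79.06893920898438, 55.40668487548828), 89.63945007324219)
top plate ((460.36029052734375, 229.6501007080078), (209.5997772216797, 155.2115936279297), 83.15925598144531)
top floor ((448.6350402832031, 47.5169563293457), (194.3082275390625, 117.45026397705078), 4.799723148345947)
top rim x [-42.8018 -17.605  -16.9047 -16.1366  98.6454  99.6584 100.6195 101.7648] y [-59.5685 -40.9076  55.1524  55.8436]
side plate ((459.9947814941406, 228.05235290527344), (207.75006103515625, 158.45542907714844), 83.8023452758789)
side floor ((454.6483154296875, 33.98157501220703), (138.6065216064453, 195.8307342529297), 84.4112777709961)
side rim x [-39.9925 -20.3587 -19.3414 -18.2337  99.1414  99.2899  99.4123  99.4333] y [-59.0015 -57.3934  56.247   57.1682]
```

```bash
cat > plan.py <<'E'
from h import *
import sys,json
# usage: plan.py g step "x,y,z,yaw" ...   (waypoints world m, deg of tool x); prints rows from measured pose
np.set_printoptions(precision=4,suppress=True)
def yaw(o):
    X=R.from_quat(o["ee_rot"]).as_matrix()[:,0]; return np.degrees(np.arctan2(X[1],X[0]))
def rows(P,Y,wps,g,step):
    out=[]
    for w in wps:
        t=np.array(w[:3]); dy=(w[3]-Y+180)%360-180
        n=max(int(np.ceil(np.linalg.norm(t-P)/step-1e-6)),int(np.ceil(abs(dy)/7.1-1e-6)),1)
        d=(t-P)/n
        for i in range(n):
            c,s=np.cos(np.radians(Y)),np.sin(np.radians(Y))
            r=[d[0]*c+d[1]*s, d[0]*s-d[1]*c, -d[2], -dy/n]
            out.append([round(r[0],4),round(r[1],4),round(r[2],4),round(r[3],2),g]); Y+=dy/n
        P=t
    return out
def pr(o): f=np.array(o["ft_force"]); print("t %.2f"%o["clock"],"P",np.round(o["position"],4),"yaw %.2f"%yaw(o),"F",f.round(2),"w %.3f"%o["grip_width"],"q",np.round(o["joint_pos"],2))
if __name__=="__main__":
    o=manip.get_obs(); pr(o)
    w=[[float(v) for v in a.split(",")] for a in sys.argv[3:]]
    r=rows(np.array(o["position"]),yaw(o),w,float(sys.argv[1]),float(sys.argv[2]))
    for i in range(0,len(r),5): print(json.dumps(r[i:i+5]))
E
python3 plan.py -1 0.04 0.30,-0.50,0.31,50 0.4495,-0.204,0.32,88
```

```text
t 1.40 P [ 0.2667 -0.5653  0.2313] yaw 25.26 F [-0.73  0.13  0.38] w 1.000 q [ 1.11  0.33 -0.06  1.46  0.02  1.35 -0.09]
[[0.0145, -0.0112, -0.0197, -6.19, -1.0], [0.0156, -0.0096, -0.0197, -6.19, -1.0], [0.0166, -0.0078, -0.0197, -6.19, -1.0], [0.0173, -0.006, -0.0197, -6.19, -1.0], [0.0359, -0.0084, -0.0011, -4.22, -1.0]]
[[0.0364, -0.0058, -0.0011, -4.22, -1.0], [0.0367, -0.0031, -0.0011, -4.22, -1.0], [0.0368, -0.0003, -0.0011, -4.22, -1.0], [0.0368, 0.0024, -0.0011, -4.22, -1.0], [0.0365, 0.0051, -0.0011, -4.22, -1.0]]
[[0.036, 0.0077, -0.0011, -4.22, -1.0], [0.0354, 0.0104, -0.0011, -4.22, -1.0], [0.0345, 0.0129, -0.0011, -4.22, -1.0]]
```

Emit:
apply_moves(
  commands=[
    [0.0145, -0.011, -0.02, -6.2, -1],
    [0.0155, -0.0095, -0.02, -6.2, -1],
    [0.0165, -0.008, -0.02, -6.2, -1],
    [0.017, -0.006, -0.02, -6.2, -1],
    [0.036, -0.0085, -0.001, -4.2, -1],
  ],
  squeeze=20,
)

```text
clock: 1.82
position: [0.3111, -0.4691, 0.3124]
ee_rot: [0.888, 0.459, -0.002, -0.002]
ft_force: [0.1, -0.8, 0.3]
grip_width: 0.999
```

Emit:
apply_moves(
  commands=[
    [0.036, -0.006, -0.001, -4.2, -1],
    [0.037, -0.003, -0.001, -4.2, -1],
    [0.037, 0, -0.001, -4.2, -1],
    [0.037, 0.0025, -0.001, -4.2, -1],
    [0.0365, 0.005, -0.001, -4.2, -1],
  ],
)

```text
clock: 2.23
position: [0.3942, -0.297, 0.3198]
ee_rot: [0.785, 0.62, -0.002, -0.0]
ft_force: [0.2, -0.5, 0.1]
grip_width: 0.998
```

Emit:
apply_moves(
  commands=[
    [0.036, 0.0075, -0.001, -4.2, -1],
    [0.035, 0.01, -0.001, -4.2, -1],
    [0.03, 0.01, -0.001, -4.2, -1],
  ],
)

```text
clock: 2.48
position: [0.4392, -0.1954, 0.3234]
ee_rot: [0.708, 0.707, -0.002, 0.001]
ft_force: [-0.7, -0.4, 1.3]
grip_width: 0.999
```

```bash
python3 plan.py -1 0.03 0.4495,-0.204,0.32,88 0.4495,-0.204,0.197,88; python3 - <<'E'
from c import *
from plan import pr
import cv2
ims=[]
for n,o in (("top",(365,160)),("side",(330,150))):
    im,D=camera(n); np.save(f"pics/{n}D1.npy",D); im=im[o[1]:o[1]+80,o[0]:o[0]+75,::-1]; ims.append(cv2.resize(im,None,fx=5,fy=5,interpolation=cv2.INTER_CUBIC))
    g,P,d=cloud(n,D,(350,160,410,235)); P=P[d>0]
    s=P[(abs(P[:,0]-.45)<.05)&(abs(P[:,1]+.22)<.06)&(abs(P[:,2]-.176)<.006)]
    if len(s)>9: print(n,"fork",len(s),cv2.minAreaRect((s[:,:2]*1000).astype(np.float32)))
    s=P[(abs(P[:,0]-.45)<.03)&(abs(P[:,1]+.204)<.025)&(P[:,2]>.19)&(P[:,2]<.25)]
    if len(s)>5: print(n,"handle",len(s),s.min(0),s.max(0))
cv2.imwrite("pics/d1.png",np.hstack(ims))
E
```

```text
t 2.48 P [ 0.4392 -0.1954  0.3234] yaw 89.90 F [-0.73 -0.39  1.27] w 0.999 q [ 0.79 -0.   -0.46  1.65  0.    1.49  0.32]
[[-0.0086, 0.0103, 0.0034, 1.9, -1.0], [0.0, 0.0, 0.0246, -0.0, -1.0], [0.0, 0.0, 0.0246, -0.0, -1.0], [0.0, 0.0, 0.0246, -0.0, -1.0], [0.0, 0.0, 0.0246, -0.0, -1.0]]
[[0.0, 0.0, 0.0246, -0.0, -1.0]]
top fork 179 ((448.3927001953125, -231.54393005371094), (56.58598709106445, 53.1567268371582), 85.23599243164062)
top handle 11 [ 0.4383 -0.2141  0.1953] [ 0.445  -0.2081  0.2329]
side fork 131 ((446.02001953125, -220.58604431152344), (52.31401062011719, 80.10001373291016), 0.7028235793113708)
side handle 85 [ 0.4341 -0.2144  0.1912] [ 0.4573 -0.191   0.2437]
```

View pics/d1.png

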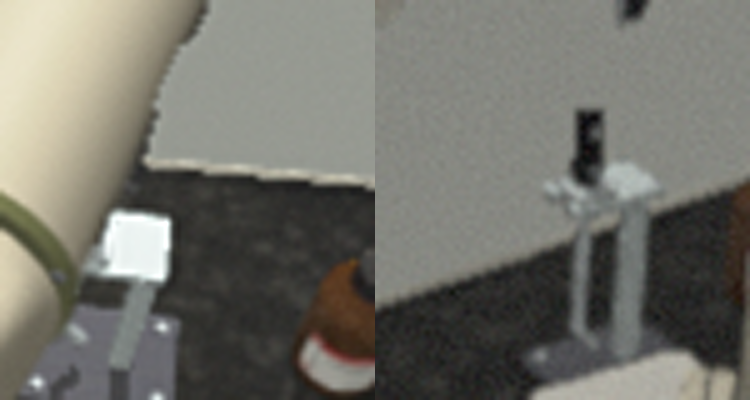

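The fork and handle are clear in the side view: handle at about (374,173)–(374,187), arm clear of the amber bottle. The depth data put the handle at (0.449, -0.204). Descending now.

Emit:
apply_moves(
  commands=[
    [-0.0086, 0.0098, 0.003, 1.0, -1],
    [0, 0, 0.025, 0, -1],
    [0, 0, 0.025, 0, -1],
    [0, 0, 0.025, 0, -1],
    [0, 0, 0.025, 0, -1],
  ],
)

```text
clock: 3.0
position: [0.4547, -0.2019, 0.2242]
ee_rot: [0.711, 0.703, 0.0, 0.008]
ft_force: [1.3, -0.2, 0.1]
grip_width: 1.002
```

```bash
python3 plan.py -1 0.03 0.4487,-0.204,0.197,89
```

```text
t 3.00 P [ 0.4547 -0.2019  0.2242] yaw 89.35 F [ 1.31 -0.2   0.1 ] w 1.002 q [ 0.78  0.07 -0.47  1.79  0.04  1.27  0.28]
[[-0.0021, -0.006, 0.0272, 0.35, -1.0]]
```

Emit:
apply_moves(
  commands=[
    [-0.002, -0.006, 0.027, 0.3, -1],
    [0, 0, 0, 0, -1],
  ],
)

```text
clock: 3.17
position: [0.4464, -0.2042, 0.1918]
ee_rot: [0.713, 0.701, -0.001, 0.005]
ft_force: [-1.4, 0.1, -0.2]
grip_width: 0.998
```

```bash
python3 plan.py -1 0.03 0.4487,-0.204,0.197,89
```

```text
t 3.17 P [ 0.4464 -0.2042  0.1918] yaw 88.96 F [-1.39  0.12 -0.17] w 0.998 q [ 0.78  0.09 -0.47  1.85  0.05  1.21  0.28]
[[0.0002, 0.0023, -0.0052, -0.04, -1.0]]
```

Emit:
apply_moves(
  commands=[
    [0, 0.002, -0.005, 0, 1],
    [0, 0, 0, 0, 1],
    [0, 0, 0, 0, 1],
    [0, 0, 0, 0, 1],
    [0, 0, 0, 0, 1],
  ],
)

```text
clock: 3.58
position: [0.4509, -0.2056, 0.203]
ee_rot: [0.714, 0.7, 0.0, 0.008]
ft_force: [-0.5, -0.2, -0.5]
grip_width: 0.297
```

```bash
python3 plan.py 1 0.03 0.4487,-0.204,0.197,89
```

```text
t 3.58 P [ 0.4509 -0.2056  0.203 ] yaw 88.88 F [-0.48 -0.19 -0.5 ] w 0.297 q [ 0.78  0.08 -0.47  1.82  0.05  1.23  0.28]
[[0.0015, -0.0023, 0.006, -0.12, 1.0]]
```

Emit:
apply_moves(
  commands=[
    [0, 0, 0.002, 0, 1],
    [0, 0, 0, 0, 1],
    [0, 0, 0, 0, 1],
  ],
  squeeze=60,
)

```text
clock: 3.83
position: [0.4523, -0.2061, 0.2045]
ee_rot: [0.714, 0.7, 0.001, 0.01]
ft_force: [-0.5, -0.4, -1.6]
grip_width: 0.199
```

```bash
python3 plan.py 1 0.03 0.4487,-0.204,0.197,89
```

```text
t 3.83 P [ 0.4523 -0.2061  0.2045] yaw 88.88 F [-0.49 -0.38 -1.61] w 0.199 q [ 0.78  0.08 -0.47  1.82  0.05  1.23  0.28]
[[0.002, -0.0036, 0.0075, -0.12, 1.0]]
```

Emit:
apply_moves(
  commands=[
    [0, 0, -0.012, 0, 1],
    [0, 0, -0.012, 0, 1],
    [0, 0, 0, 0, 1],
  ],
)

```text
clock: 4.08
position: [0.4519, -0.2054, 0.2309]
ee_rot: [0.714, 0.7, 0.001, 0.01]
ft_force: [0.8, 0.6, -1.4]
grip_width: 0.2
```

```bash
python3 plan.py 1 0.03 0.4515,-0.204,0.228,89 0.4515,-0.14,0.232,88 0.4432,0.068,0.29,84 0.4432,0.068,0.25,84; python3 - <<'E'
from c import *
g,P,d=cloud("side",np.load("pics/sideD0.npy"),(355,225,400,262)); P=P[d>0]; s=P[(P[:,2]>.02)&(P[:,1]>-.3)&(P[:,0]>.25)]; print(len(s),np.percentile(s,[2,50,98],axis=0))
from workcell import manip
print(R.from_quat(manip.get_obs()["ee_rot"]).as_matrix()[:,2])
E
```

```text
t 4.08 P [ 0.4519 -0.2054  0.2309] yaw 88.91 F [ 0.83  0.58 -1.37] w 0.200 q [ 0.78  0.06 -0.47  1.79  0.04  1.28  0.29]
[[0.0014, -0.0004, 0.0029, -0.09, 1.0], [0.0213, -0.0004, -0.0013, 0.33, 1.0], [0.0213, -0.0005, -0.0013, 0.33, 1.0], [0.0213, -0.0006, -0.0013, 0.33, 1.0], [0.0259, -0.0019, -0.0072, 0.5, 1.0]]
[[0.0259, -0.0022, -0.0072, 0.5, 1.0], [0.0259, -0.0024, -0.0072, 0.5, 1.0], [0.0259, -0.0026, -0.0072, 0.5, 1.0], [0.0259, -0.0028, -0.0072, 0.5, 1.0], [0.0258, -0.0031, -0.0072, 0.5, 1.0]]
[[0.0258, -0.0033, -0.0072, 0.5, 1.0], [0.0258, -0.0035, -0.0072, 0.5, 1.0], [0.0, 0.0, 0.02, -0.0, 1.0], [0.0, 0.0, 0.02, -0.0, 1.0]]
717 [[ 0.2534 -0.1869  0.0248]
 [ 0.3146 -0.0998  0.0783]
 [ 0.3663 -0.0746  0.0832]]
[ 0.0145 -0.0126 -0.9998]
```

Emit:
apply_moves(
  commands=[
    [0, 0, 0, 0, 1],
    [0.021, -0.0005, -0.001, 0.3, 1],
    [0.021, -0.0005, -0.001, 0.3, 1],
    [0.021, -0.0005, -0.001, 0.3, 1],
    [0.026, -0.002, -0.007, 0.5, 1],
  ],
)

```text
clock: 4.5
position: [0.4501, -0.1194, 0.2397]
ee_rot: [0.726, 0.688, 0.0, 0.01]
ft_force: [0.7, 0.6, -2.0]
grip_width: 0.203
```

Emit:
apply_moves(
  commands=[
    [0.026, -0.002, -0.007, 0.5, 1],
    [0.026, -0.0025, -0.007, 0.5, 1],
    [0.026, -0.0025, -0.007, 0.5, 1],
    [0.026, -0.003, -0.007, 0.5, 1],
    [0.026, -0.003, -0.007, 0.5, 1],
  ],
)

```text
clock: 4.92
position: [0.4444, 0.0175, 0.2736]
ee_rot: [0.742, 0.67, 0.0, 0.01]
ft_force: [0.9, 0.8, -1.3]
grip_width: 0.206
```

Emit:
apply_moves(
  commands=[
    [0.026, -0.003, -0.007, 0.5, 1],
    [0.014, -0.003, -0.007, 0.5, 1],
    [0, 0, 0, 0, 1],
  ],
)

```text
clock: 5.17
position: [0.4417, 0.0661, 0.2892]
ee_rot: [0.746, 0.666, 0.001, 0.011]
ft_force: [0.2, 0.0, -0.8]
grip_width: 0.206
```

```bash
python3 plan.py 1 0.03 0.4432,0.068,0.25,84; python3 - <<'E'
from c import *
ims=[]
for n,o,sub in (("side",(270,160),(280,170,360,265)),("top",(270,160),(290,170,370,265))):
    im,D=camera(n); im=im[o[1]:o[1]+110,o[0]:o[0]+95,::-1]; ims.append(cv2.resize(im,None,fx=4,fy=4,interpolation=cv2.INTER_CUBIC))
    g,P,d=cloud(n,D,sub); o=manip.get_obs()["position"]
    s=P[(d>0)&(abs(P[:,0]-o[0])<.035)&(abs(P[:,1]-o[1])<.04)&(P[:,2]<o[2]-.03)&(P[:,2]>.03)]
    for z in np.arange(.05,.26,.02):
        t=s[abs(s[:,2]-z)<.01]
        if len(t): print(n,round(z,2),len(t),np.median(t,0))
    if len(s): print("minz",np.sort(s[:,2])[:4])
cv2.imwrite("pics/e1.png",np.hstack(ims))
E
```

```text
t 5.17 P [0.4417 0.0661 0.2892] yaw 83.52 F [ 0.25  0.04 -0.78] w 0.206 q [ 0.54 -0.09 -0.75  1.79 -0.04  1.41 -0.31]
[[0.001, 0.0006, 0.0196, -0.24, 1.0], [0.001, 0.0006, 0.0196, -0.24, 1.0]]
side 0.11 2 [0.4395 0.0492 0.1188]
side 0.13 15 [0.4407 0.0579 0.1297]
side 0.15 9 [0.4399 0.0665 0.1483]
side 0.17 11 [0.4395 0.0682 0.168 ]
side 0.19 15 [0.4407 0.0683 0.1928]
side 0.21 12 [0.441  0.0672 0.209 ]
side 0.23 16 [0.4402 0.0672 0.2297]
side 0.25 11 [0.4393 0.0672 0.2474]
minz [0.118  0.1196 0.1203 0.1221]
```

View pics/e1.png

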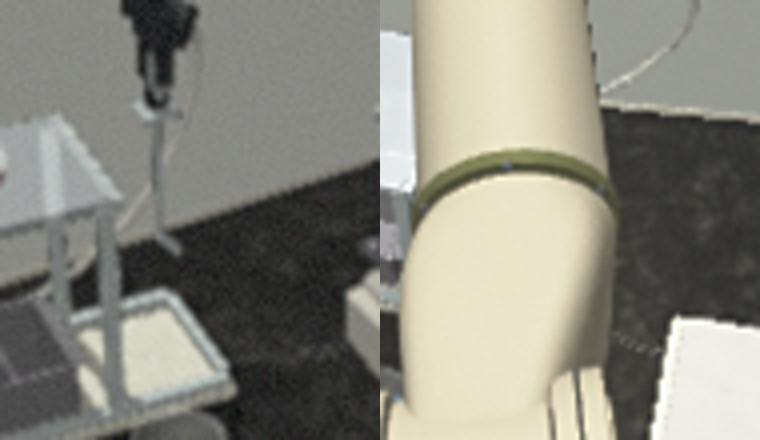

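The side view shows the hook upright in the grip, shank at about (308,185)–(310,218) and toe tip near (315,223). Depth puts the toe at z≈0.117, as predicted. I'll lower the toe behind the stop and then pivot the hook in the pads there, because the moves can't tilt the tool.

Emit:
apply_moves(
  commands=[
    [0.002, 0, 0.025, -0.2, 1],
    [0.002, 0, 0.025, 0, 1],
    [0.001, 0, 0.022, 0, 1],
    [0, 0, 0.01, 0, 1],
    [0, 0, 0.004, 0, 1],
  ],
)

```text
clock: 5.68
position: [0.4446, 0.0596, 0.198]
ee_rot: [0.748, 0.664, 0.0, 0.011]
ft_force: [0.2, 0.0, -0.8]
grip_width: 0.204
```

```bash
python3 plan.py 1 0.02 0.4427,0.07,0.193,84
```

```text
t 5.68 P [0.4446 0.0596 0.198 ] yaw 83.15 F [ 0.18  0.02 -0.84] w 0.204 q [ 0.53 -0.01 -0.77  1.92  0.01  1.21 -0.36]
[[0.0101, -0.0032, 0.005, -0.85, 1.0]]
```

Emit:
apply_moves(
  commands=[
    [0.01, -0.003, -0.003, -0.8, 1],
    [0.002, 0, 0, 0, 1],
  ],
)

```text
clock: 5.85
position: [0.4425, 0.0707, 0.2003]
ee_rot: [0.744, 0.668, -0.001, 0.011]
ft_force: [0.1, 1.7, -0.8]
grip_width: 0.201
```

Emit:
apply_moves(
  commands=[
    [0.001, 0, 0.005, 0, 1],
    [0, 0, 0, 0, 1],
  ],
)

```text
clock: 6.02
position: [0.4437, 0.0723, 0.1968]
ee_rot: [0.744, 0.668, 0.0, 0.011]
ft_force: [0.3, -0.5, -1.4]
grip_width: 0.205
```

```bash
python3 plan.py 1 0.02 0.4427,0.07,0.193,84; python3 - <<'E'
from c import *
im,D=camera("side"); cv2.imwrite("pics/f1.png",im[:,:,::-1])
g,P,d=cloud("side",D,(280,190,360,270)); o=manip.get_obs()["position"]
s=P[(d>0)&(abs(P[:,0]-o[0])<.03)&(abs(P[:,1]-o[1])<.04)&(P[:,2]<o[2]-.03)&(P[:,2]>.02)]
for z in np.arange(.03,.2,.02):
        t=s[abs(s[:,2]-z)<.01]
        if len(t): print(round(z,2),len(t),np.median(t,0))
E
```

```text
t 6.02 P [0.4437 0.0723 0.1968] yaw 83.88 F [ 0.34 -0.49 -1.41] w 0.205 q [ 0.52 -0.01 -0.78  1.92  0.02  1.21 -0.38]
[[-0.0024, -0.0008, 0.0038, -0.12, 1.0]]
0.03 33 [0.4411 0.0386 0.0273]
0.05 13 [0.4409 0.0722 0.0528]
0.07 11 [0.4425 0.0732 0.0693]
0.09 8 [0.441  0.0733 0.0931]
0.11 12 [0.4419 0.0743 0.1094]
0.13 15 [0.4401 0.0746 0.1303]
0.15 15 [0.4412 0.0733 0.1508]
```

Emit:
apply_moves(
  commands=[
    [-0.004, 0, 0.004, 0, 1],
    [-0.008, 0, 0.001, 0, 1],
    [-0.01, 0, 0, 0, 1],
    [-0.012, 0, 0, 0, 1],
    [-0.012, 0, 0, 0, 1],
  ],
  squeeze=20,
)

```text
clock: 6.48
position: [0.4399, 0.0273, 0.194]
ee_rot: [0.742, 0.67, 0.003, 0.011]
ft_force: [0.6, 3.5, -1.7]
grip_width: 0.204
```

```bash
python3 plan.py 1 0.014 .4388,.0258,.191,84 .4354,-.007,.185,84 .432,-.0388,.174,84 .4284,-.0736,.153,84
```

```text
t 6.48 P [0.4399 0.0273 0.194 ] yaw 84.15 F [ 0.65  3.49 -1.75] w 0.204 q [ 0.57 -0.04 -0.72  1.95 -0.01  1.2  -0.25]
[[-0.0016, -0.0009, 0.003, 0.15, 1.0], [-0.011, 0.0, 0.002, -0.0, 1.0], [-0.011, 0.0, 0.002, -0.0, 1.0], [-0.011, 0.0, 0.002, -0.0, 1.0], [-0.0107, -0.0, 0.0037, -0.0, 1.0]]
[[-0.0107, -0.0, 0.0037, -0.0, 1.0], [-0.0107, -0.0, 0.0037, -0.0, 1.0], [-0.0117, 0.0, 0.007, -0.0, 1.0], [-0.0117, 0.0, 0.007, -0.0, 1.0], [-0.0117, 0.0, 0.007, -0.0, 1.0]]
```

Emit:
apply_moves(
  commands=[
    [-0.004, -0.001, 0.004, 0, 1],
    [-0.01, 0, 0.002, 0, 1],
    [-0.01, 0, 0.003, 0, 1],
    [-0.01, 0, 0.003, 0, 1],
  ],
)

```text
clock: 6.82
position: [0.436, -0.0082, 0.1824]
ee_rot: [0.743, 0.67, 0.005, 0.011]
ft_force: [-0.3, 2.6, 1.4]
grip_width: 0.205
```

```bash
python3 plan.py 1 0.014  .4354,-.007,.185,84 .432,-.0388,.174,84 .4284,-.0736,.153,84; cat > look.py <<'E'
from c import *
n="side"; im,D=camera(n); k=sys.argv[1]; cv2.imwrite(f"pics/{k}.png",im[:,:,::-1]); np.save(f"pics/{k}.npy",D)
g,P,d=cloud(n,D,(250,150,400,290)); o=manip.get_obs()["position"]
s=P[(d>0)&(abs(P[:,0]-o[0])<.022)&(P[:,1]-o[1]<.16)&(P[:,1]-o[1]>-.03)&(P[:,2]<o[2]-.01)&(P[:,2]>.02)]
for z in np.arange(.03,.25,.02):
        t=s[abs(s[:,2]-z)<.01]
        if len(t): print(round(z,2),len(t),np.median(t,0))
E
python3 look.py g1
```

```text
t 6.82 P [ 0.436  -0.0082  0.1824] yaw 84.09 F [-0.3   2.56  1.4 ] w 0.205 q [ 0.61 -0.04 -0.68  1.98 -0.02  1.17 -0.17]
[[0.0011, -0.0007, -0.0026, 0.09, 1.0], [-0.0107, -0.0, 0.0037, -0.0, 1.0], [-0.0107, -0.0, 0.0037, -0.0, 1.0], [-0.0107, -0.0, 0.0037, -0.0, 1.0], [-0.0117, 0.0, 0.007, -0.0, 1.0]]
[[-0.0117, 0.0, 0.007, -0.0, 1.0], [-0.0117, 0.0, 0.007, -0.0, 1.0]]
0.03 31 [0.4393 0.0378 0.0261]
0.05 15 [0.4435 0.0497 0.0514]
0.07 16 [0.4419 0.0427 0.0735]
0.09 13 [0.4419 0.0366 0.0916]
0.11 15 [0.4393 0.028  0.1111]
0.13 16 [0.4369 0.0217 0.1311]
0.15 16 [0.4346 0.0124 0.1518]
0.17 39 [0.4293 0.0148 0.167 ]
```

The pivot is working: the shank now leans about 20° by depth. Continuing the arc.

Emit:
apply_moves(
  commands=[
    [-0.01, -0.0005, 0, 0, 1],
    [-0.01, 0, 0.003, 0, 1],
    [-0.01, 0, 0.004, 0, 1],
    [-0.01, 0, 0.005, 0, 1],
    [-0.01, 0, 0.006, 0, 1],
  ],
)

```text
clock: 7.28
position: [0.43, -0.062, 0.1626]
ee_rot: [0.743, 0.67, 0.005, 0.011]
ft_force: [0.4, 3.0, -0.1]
grip_width: 0.203
```

```bash
python3 plan.py 1 0.014 .4284,-.0736,.153,84;python3 look.py g2
```

```text
t 7.28 P [ 0.43   -0.062   0.1626] yaw 84.06 F [ 0.44  3.   -0.13] w 0.203 q [ 0.67 -0.03 -0.62  2.02 -0.01  1.12 -0.05]
[[-0.0059, -0.0002, 0.0048, 0.03, 1.0], [-0.0059, -0.0002, 0.0048, 0.03, 1.0]]
0.03 37 [0.4348 0.039  0.025 ]
0.05 15 [0.441  0.0421 0.0492]
0.07 20 [0.4396 0.0307 0.0698]
0.09 17 [0.4375 0.016  0.0891]
0.11 21 [0.4337 0.0015 0.1114]
0.13 18 [ 0.4332 -0.0155  0.131 ]
0.15 16 [ 0.4202 -0.0358  0.1467]
```

Emit:
apply_moves(
  commands=[
    [-0.008, 0, 0.005, 0, 1],
    [-0.008, 0, 0.005, 0, 1],
    [-0.002, 0, 0.001, 0, 1],
  ],
)

```text
clock: 7.58
position: [0.427, -0.0829, 0.1482]
ee_rot: [0.744, 0.669, 0.005, 0.009]
ft_force: [2.1, 4.0, -2.2]
grip_width: 0.2
```

```bash
python3 plan.py 1 0.014 .4284,-.0736,.153,84;python3 look.py g3
```

```text
t 7.58 P [ 0.427  -0.0829  0.1482] yaw 83.91 F [ 2.08  3.95 -2.21] w 0.200 q [ 0.69 -0.   -0.6   2.03  0.    1.1  -0.02]
[[0.0094, 0.0004, -0.0048, -0.09, 1.0]]
0.03 34 [0.4328 0.0391 0.0261]
0.05 17 [0.4407 0.0375 0.0526]
0.07 19 [0.4386 0.0213 0.0716]
0.09 21 [0.4361 0.0048 0.0882]
0.11 22 [ 0.4337 -0.0155  0.108 ]
0.13 25 [ 0.4288 -0.037   0.1281]
```

Lean is about 44° by depth. Now I'll grip firmly, lift and reach in over the tote's front wall.

Emit:
apply_moves(
  commands=[
    [0.003, 0, 0, 0, 1],
    [0.003, 0, -0.003, 0, 1],
    [0, 0, -0.02, 0, 1],
    [0, 0, -0.025, 0, 1],
    [0.01, 0, -0.025, 0, 1],
  ],
  squeeze=100,
)

```text
clock: 8.05
position: [0.4237, -0.0677, 0.2198]
ee_rot: [0.744, 0.668, 0.0, 0.007]
ft_force: [1.1, -0.1, -0.6]
grip_width: 0.195
```

```bash
python3 plan.py 1 0.024 .4385,.022,.225,84 .4432,.0676,.225,84
```

```text
t 8.05 P [ 0.4237 -0.0677  0.2198] yaw 83.85 F [ 1.08 -0.11 -0.62] w 0.195 q [ 0.68 -0.09 -0.6   1.94 -0.04  1.26 -0.01]
[[0.0227, 0.0013, -0.0013, -0.04, 1.0], [0.0227, 0.0013, -0.0013, -0.04, 1.0], [0.0227, 0.0013, -0.0013, -0.04, 1.0], [0.0227, 0.0013, -0.0013, -0.04, 1.0], [0.0229, -0.0, -0.0, -0.0, 1.0]]
[[0.0229, -0.0, -0.0, -0.0, 1.0]]
```

Emit:
apply_moves(
  commands=[
    [0.022, 0.0015, -0.0015, 0, 1],
    [0.022, 0.001, -0.001, 0, 1],
    [0.022, 0.001, -0.001, 0, 1],
    [0.02, 0.001, 0, 0, 1],
    [0.014, 0, 0, 0, 1],
  ],
)

```text
clock: 8.47
position: [0.4423, 0.0336, 0.2318]
ee_rot: [0.745, 0.667, 0.002, 0.015]
ft_force: [0.9, -0.6, -0.7]
grip_width: 0.199
```

```bash
python3 plan.py 1 0.024 .4432,.0676,.225,84; python3 look.py h1; python3 - <<'E'
import cv2
im=cv2.imread("pics/h1.png")[160:290,225:365]; cv2.imwrite("pics/h1c.png",cv2.resize(im,None,fx=4.5,fy=4.5,interpolation=cv2.INTER_CUBIC))
E
```

```text
t 8.47 P [0.4423 0.0336 0.2318] yaw 83.67 F [ 0.91 -0.58 -0.67] w 0.199 q [ 0.58 -0.06 -0.74  1.89 -0.02  1.28 -0.26]
[[0.0169, -0.0014, 0.0034, -0.16, 1.0], [0.0169, -0.0014, 0.0034, -0.16, 1.0]]
0.03 26 [0.4477 0.0363 0.0243]
0.05 14 [0.446  0.17   0.0531]
0.07 38 [0.4428 0.1657 0.0677]
0.11 13 [0.4569 0.1571 0.1117]
0.13 19 [0.4565 0.1532 0.1326]
0.15 22 [0.454  0.1372 0.1498]
0.17 7 [0.4524 0.1272 0.1649]
0.19 9 [0.4474 0.0953 0.196 ]
0.21 30 [0.445  0.0808 0.2105]
0.23 4 [0.4307 0.0663 0.2207]
```

View pics/h1c.png

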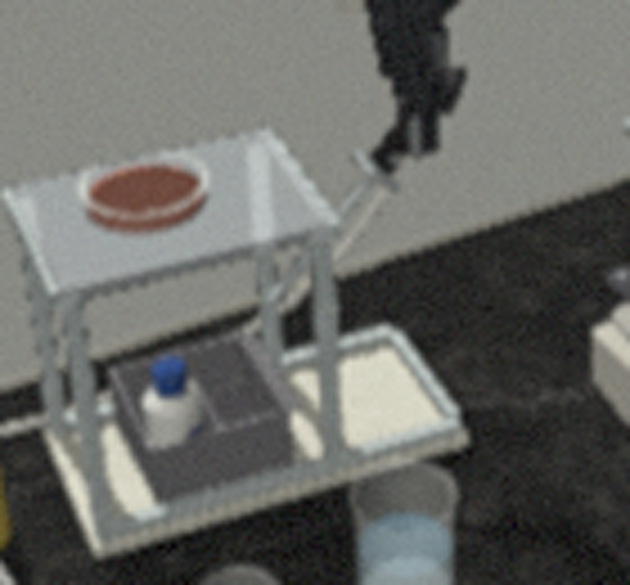

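The side view shows the leaned hook just in front of the plate edge, collar at about (308,199). The tote's front compartment is open at about (285,245), and the bottle stands at about (262,250). Moving in, then down.

Emit:
apply_moves(
  commands=[
    [0.015, -0.001, 0.002, 0, 1],
    [0.012, -0.001, 0.002, 0, 1],
    [0.003, 0, 0, 0, 1],
    [0, 0, 0, 0, 1],
  ],
)

```text
clock: 8.85
position: [0.4439, 0.0688, 0.2296]
ee_rot: [0.742, 0.67, 0.002, 0.017]
ft_force: [-0.9, 0.5, -0.7]
grip_width: 0.202
```

```bash
python3 plan.py 1 0.024 .4432,.0676,.225,84 .4432,.0676,.181,84; python3 look.py h2
```

```text
t 8.85 P [0.4439 0.0688 0.2296] yaw 84.10 F [-0.88  0.46 -0.67] w 0.202 q [ 0.54 -0.05 -0.78  1.88 -0.    1.27 -0.34]
[[-0.0013, -0.0006, 0.0046, 0.1, 1.0], [0.0, 0.0, 0.022, -0.0, 1.0], [0.0, 0.0, 0.022, -0.0, 1.0]]
0.03 15 [0.4499 0.1682 0.0292]
0.05 31 [0.4455 0.2146 0.0515]
0.07 41 [0.4425 0.1658 0.068 ]
0.09 2 [0.4452 0.2266 0.0818]
0.11 9 [0.4555 0.1924 0.1102]
0.13 18 [0.4563 0.1877 0.1335]
0.15 23 [0.4543 0.1716 0.1498]
0.17 21 [0.4527 0.1534 0.1658]
0.21 14 [0.4339 0.099  0.2149]
```

Emit:
apply_moves(
  commands=[
    [0.0005, -0.0005, 0.015, 0, 1],
    [0.0005, 0, 0.016, 0, 1],
    [0.0005, 0, 0.014, 0, 1],
    [0, 0, 0.006, 0, 1],
  ],
)

```text
clock: 9.23
position: [0.4467, 0.0651, 0.1795]
ee_rot: [0.744, 0.668, 0.003, 0.02]
ft_force: [-0.3, 0.3, -0.7]
grip_width: 0.196
```

```bash
python3 plan.py 1 0.024 .4432,.0676,.175,84; python3 look.py h3
```

```text
t 9.23 P [0.4467 0.0651 0.1795] yaw 83.89 F [-0.28  0.33 -0.68] w 0.196 q [ 0.53  0.01 -0.79  1.95  0.04  1.16 -0.38]
[[0.0021, -0.0037, 0.0045, -0.11, 1.0]]
0.03 19 [0.4518 0.0401 0.0258]
0.05 39 [0.4501 0.1854 0.0537]
0.07 50 [0.4557 0.168  0.0688]
0.09 22 [0.4594 0.1755 0.0888]
0.11 23 [0.4572 0.1568 0.111 ]
0.13 23 [0.4547 0.1384 0.13  ]
0.15 8 [0.4501 0.1275 0.1459]
0.17 10 [0.4356 0.0941 0.1665]
```

Emit:
apply_moves(
  commands=[
    [0, -0.002, 0.004, 0, 1],
    [-0.004, 0, 0.001, 0, 1],
    [-0.006, 0, 0, 0, 1],
    [-0.006, 0, 0, 0, 1],
  ],
  squeeze=110,
)

```text
clock: 9.62
position: [0.4431, 0.0478, 0.1755]
ee_rot: [0.744, 0.668, 0.003, 0.02]
ft_force: [-0.2, 0.9, -1.2]
grip_width: 0.196
```

```bash
python3 plan.py 1 0.008 .4400,.0376,.175,84; python3 look.py h4; cd pics; python3 -c "
import cv2
im=cv2.imread('h4.png')[160:290,225:365]; cv2.imwrite('h4c.png',cv2.resize(im,None,fx=4.5,fy=4.5,interpolation=cv2.INTER_CUBIC))"
```

```text
t 9.62 P [0.4431 0.0478 0.1755] yaw 83.89 F [-0.18  0.9  -1.22] w 0.196 q [ 0.56 -0.01 -0.77  1.97  0.03  1.15 -0.34]
[[-0.0052, -0.001, 0.0003, -0.06, 1.0], [-0.0052, -0.001, 0.0003, -0.06, 1.0]]
0.03 30 [0.4463 0.0354 0.0247]
0.05 22 [0.4548 0.1675 0.0526]
0.07 45 [0.45   0.1641 0.0686]
0.09 23 [0.4549 0.154  0.0904]
0.11 20 [0.452  0.1358 0.111 ]
0.13 9 [0.4514 0.1242 0.1222]
0.15 24 [0.4458 0.0939 0.1549]
0.17 6 [0.4351 0.0807 0.1612]
```

View pics/h4c.png

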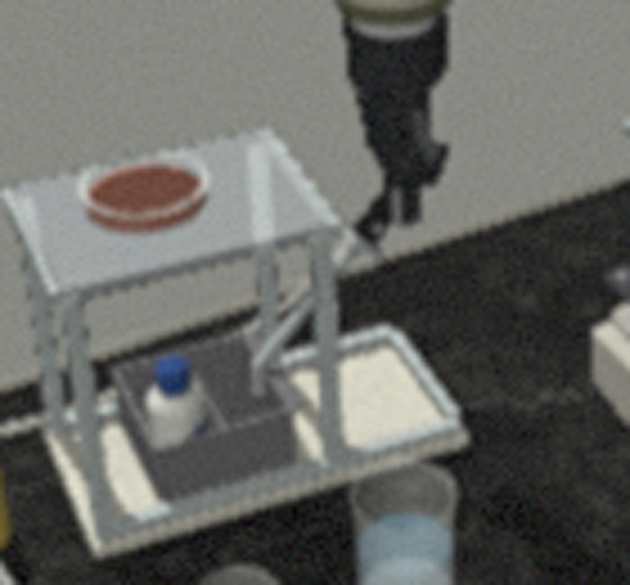

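The toe hangs inside the front compartment behind the front wall, at about (283,243). Dragging gently.

Emit:
apply_moves(
  commands=[
    [-0.006, 0, 0, 0, 1],
    [-0.006, 0, 0, 0, 1],
    [-0.007, 0, 0, 0, 1],
    [-0.007, 0, 0, 0, 1],
    [-0.007, 0, 0, 0, 1],
  ],
)

```text
clock: 10.08
position: [0.4398, 0.0112, 0.1777]
ee_rot: [0.744, 0.668, 0.004, 0.021]
ft_force: [0.0, 0.5, -1.8]
grip_width: 0.192
```

```bash
python3 plan.py 1 0.008 .4284,-.0736,.175,84; python3 look.py i1
```

```text
t 10.08 P [0.4398 0.0112 0.1777] yaw 83.83 F [ 0.03  0.53 -1.85] w 0.192 q [ 0.6  -0.03 -0.73  1.99  0.01  1.15 -0.24]
[[-0.0078, -0.0002, 0.0002, -0.02, 1.0], [-0.0078, -0.0002, 0.0002, -0.02, 1.0], [-0.0078, -0.0002, 0.0002, -0.02, 1.0], [-0.0078, -0.0002, 0.0002, -0.02, 1.0], [-0.0078, -0.0002, 0.0002, -0.02, 1.0]]
[[-0.0078, -0.0002, 0.0002, -0.02, 1.0], [-0.0078, -0.0002, 0.0002, -0.02, 1.0], [-0.0078, -0.0002, 0.0002, -0.02, 1.0], [-0.0078, -0.0002, 0.0002, -0.02, 1.0], [-0.0078, -0.0002, 0.0002, -0.02, 1.0]]
[[-0.0078, -0.0002, 0.0002, -0.02, 1.0]]
0.03 26 [0.4411 0.0357 0.025 ]
0.05 19 [0.4516 0.1307 0.0509]
0.07 22 [0.4521 0.1306 0.069 ]
0.09 9 [0.4541 0.1262 0.0851]
0.11 12 [0.4491 0.0972 0.114 ]
0.13 21 [0.4465 0.0845 0.1304]
0.15 25 [0.4439 0.0656 0.1504]
0.17 13 [0.4362 0.0486 0.1631]
```

```bash
cat > tote.py <<'E'
from c import *
def tote(D):
    g,P,d=cloud("side",D,(220,170,345,290)); P=P[d>0]; c,s_=np.cos(1.4667),np.sin(1.4667)
    q=P-[.4547,.178,0]; Q=np.c_[c*q[:,0]+s_*q[:,1],-s_*q[:,0]+c*q[:,1],q[:,2]]*1000
    w=Q[(abs(Q[:,1])<62)&(Q[:,1]>45)&(Q[:,2]>30)&(Q[:,2]<62)&(abs(Q[:,0])<150)]
    print("near wall x", np.sort(w[:,0])[[3,8,-8,-4]],len(w))
    v=Q[(abs(Q[:,1])<45)&(Q[:,2]>80)&(Q[:,2]<125)&(Q[:,0]>-70)]; print("vial",len(v),np.median(v,0) if len(v) else 0, v[:,2].max() if len(v) else 0)
for k in sys.argv[1:]: print(k); tote(np.load(f"pics/{k}.npy"))
E
python3 tote.py sideD0 h4 i1
```

```text
sideD0
near wall x [-10.5084  -8.0477  94.9297  96.8077] 236
vial 117 [69.7523 20.539  92.247 ] 112.84947207646623
h4
near wall x [-15.87   -12.371   91.2515  92.7694] 231
vial 165 [59.5712 17.1859 96.1304] 122.23085823729518
i1
near wall x [-33.3299 -32.1691  56.6393  57.6663] 200
vial 128 [28.6752 19.185  89.8945] 112.22335372730075
```

Emit:
apply_moves(
  commands=[
    [-0.007, 0, 0, 0, 1],
    [-0.008, 0, 0.0005, 0, 1],
    [-0.008, 0, 0.0005, 0, 1],
    [-0.008, 0, 0.0005, 0, 1],
    [-0.008, 0, 0.0005, 0, 1],
  ],
)

```text
clock: 10.55
position: [0.4356, -0.0316, 0.1769]
ee_rot: [0.744, 0.668, 0.004, 0.021]
ft_force: [0.7, 3.1, 0.9]
grip_width: 0.194
```

Emit:
apply_moves(
  commands=[
    [-0.008, 0, 0.0005, 0, 1],
    [-0.007, 0, 0.0005, 0, 1],
    [-0.006, 0, 0.0005, 0, 1],
    [-0.005, 0, 0.0005, 0, 1],
    [-0.003, 0, 0, 0, 1],
  ],
)

```text
clock: 10.97
position: [0.4321, -0.0648, 0.1755]
ee_rot: [0.745, 0.667, 0.004, 0.02]
ft_force: [1.0, 1.6, 0.0]
grip_width: 0.193
```

```bash
python3 plan.py 1 0.008 .4284,-.0736,.175,84; python3 look.py i2;python3 tote.py i2
```

```text
t 10.97 P [ 0.4321 -0.0648  0.1755] yaw 83.70 F [1.02 1.57 0.04] w 0.193 q [ 0.68 -0.05 -0.63  2.   -0.    1.14 -0.06]
[[-0.0046, -0.0014, 0.0002, -0.15, 1.0], [-0.0046, -0.0014, 0.0002, -0.15, 1.0]]
0.03 15 [0.4201 0.0416 0.0271]
0.05 22 [0.4376 0.0561 0.052 ]
0.07 44 [0.4402 0.0532 0.0678]
0.09 20 [0.4452 0.0433 0.0868]
0.11 23 [0.4431 0.0242 0.1098]
0.13 22 [0.4397 0.0053 0.1311]
0.15 25 [ 0.4346 -0.0164  0.1543]
0.17 6 [ 0.4244 -0.0298  0.1635]
i2
near wall x [-123.5835 -121.2522  -19.7782  -17.0285] 170
vial 67 [-39.0298  16.3586  92.4388] 112.9644508384008
```

Emit:
apply_moves(
  commands=[
    [-0.004, 0, 0, 0, 1],
    [-0.004, 0, 0, 0, 1],
    [-0.004, 0, 0, 0, 1],
  ],
)

```text
clock: 11.27
position: [0.4304, -0.0772, 0.1754]
ee_rot: [0.744, 0.668, 0.004, 0.02]
ft_force: [1.3, 6.0, -2.9]
grip_width: 0.194
```

```bash
python3 plan.py 1 0.008 .4284,-.0796,.175,84; python3 look.py i3|tail -0;python3 tote.py i3
```

```text
t 11.27 P [ 0.4304 -0.0772  0.1754] yaw 83.77 F [ 1.33  5.98 -2.9 ] w 0.194 q [ 0.7  -0.04 -0.62  2.   -0.    1.14 -0.03]
[[-0.0026, -0.0017, 0.0004, -0.23, 1.0]]
i3
near wall x [-138.4643 -135.9817  -31.4646  -29.9241] 185
vial 43 [-48.9284  20.4208  87.884 ] 113.04367963485163Exception ignored on flushing sys.stdout:
BrokenPipeError: [Errno 32] Broken pipe
```

Emit:
apply_moves(
  commands=[
    [-0.003, 0, 0, 0, 1],
    [-0.002, 0, 0, 0, 1],
  ],
)

```text
clock: 11.48
position: [0.4298, -0.0812, 0.1751]
ee_rot: [0.744, 0.668, 0.005, 0.019]
ft_force: [2.4, 6.3, -4.1]
grip_width: 0.197
```

```bash
python3 look.py i4;python3 tote.py i4; cd pics; python3 -c "
import cv2
im=cv2.imread('i4.png')[160:290,225:365]; cv2.imwrite('i4c.png',cv2.resize(im,None,fx=4.5,fy=4.5,interpolation=cv2.INTER_CUBIC))"
```

```text
0.03 5 [0.4436 0.0413 0.035 ]
0.05 25 [0.4406 0.0417 0.052 ]
0.07 49 [0.4361 0.037  0.068 ]
0.09 19 [0.4434 0.0283 0.0895]
0.11 23 [0.4398 0.0097 0.1084]
0.13 22 [ 0.4378 -0.0101  0.129 ]
0.15 22 [ 0.4347 -0.031   0.1499]
0.17 8 [ 0.4304 -0.0416  0.1619]
i4
near wall x [-139.5887 -136.9905  -31.937   -30.6746] 185
vial 48 [-56.6936  22.4084  90.1866] 119.69519667857209
```

View pics/i4c.png

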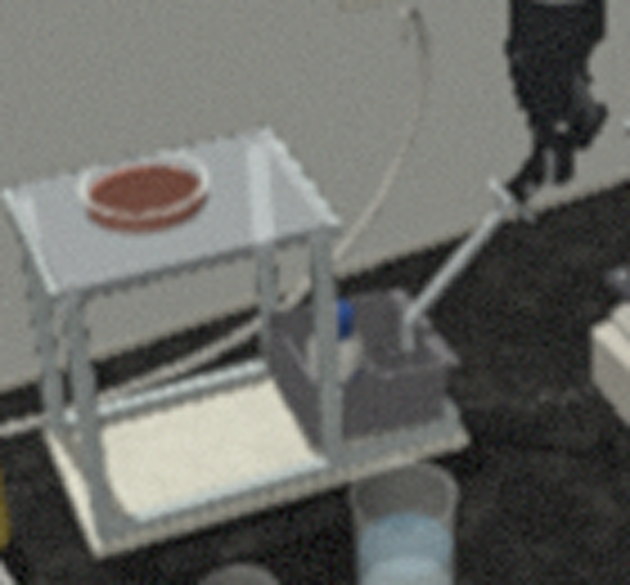

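The tote is home: front wall at about x -139, force up to 6 N, bottle upright at about (301,235). Now I'll unhook, then check where the amber bottle is, because the rear of the fork stand is a fixed face I can use to straighten the hook.

Emit:
apply_moves(
  commands=[
    [0.005, 0, 0, 0, 1],
    [0.004, 0, -0.001, 0, 1],
    [0.001, 0, -0.012, 0, 1],
    [0, 0, -0.016, 0, 1],
    [0, 0, -0.016, 0, 1],
  ],
)

```text
clock: 11.95
position: [0.4272, -0.0698, 0.2181]
ee_rot: [0.744, 0.668, 0.002, 0.017]
ft_force: [0.8, -0.3, -0.1]
grip_width: 0.197
```

```bash
python3 plan.py 1 0.03 .4298,-.08,.26,84; python3 look.py j1; python3 tote.py j1; python3 - <<'E'
from c import *
print(atz("top",(433,224),.07))
for k,n,sub in (("topD1","top",(415,200,470,260)),("j1","side",(385,190,440,260))):
    g,P,d=cloud(n,np.load(f"pics/{k}.npy"),sub); s=P[(d>0)&(P[:,2]>.03)&(P[:,2]<.16)&(P[:,1]<-.27)&(P[:,0]>.3)&(P[:,0]<.6)]; print(n,len(s),np.percentile(s,[2,50,98],axis=0) if len(s) else 0)
E
```

```text
t 11.95 P [ 0.4272 -0.0698  0.2181] yaw 83.84 F [ 0.75 -0.26 -0.09] w 0.197 q [ 0.7  -0.09 -0.61  1.95 -0.03  1.24 -0.01]
[[-0.0049, 0.0019, -0.0209, -0.08, 1.0], [-0.0049, 0.0019, -0.0209, -0.08, 1.0]]
0.03 6 [0.4441 0.0426 0.0348]
0.05 19 [0.4319 0.0449 0.0504]
0.07 34 [0.427  0.0402 0.0682]
0.09 6 [0.4415 0.0552 0.0952]
0.11 18 [0.4432 0.0518 0.1113]
0.13 19 [0.4395 0.0398 0.1314]
0.15 23 [0.4366 0.0218 0.1492]
0.17 22 [0.4329 0.0041 0.1699]
0.19 26 [ 0.4318 -0.0182  0.1905]
0.21 18 [ 0.4234 -0.0363  0.2051]
j1
near wall x [-139.6481 -135.4384  -30.6034  -29.3466] 189
vial 44 [-48.1014  19.926   86.7487] 110.035724293025
[ 0.463  -0.4026  0.07  ]
top 455 [[ 0.4337 -0.4418  0.0327]
 [ 0.4522 -0.4047  0.0982]
 [ 0.4846 -0.3796  0.1444]]
side 86 [[ 0.4553 -0.3918  0.0355]
 [ 0.4674 -0.3847  0.0734]
 [ 0.4879 -0.3786  0.1033]]
```

Amber bottle at about (0.467, -0.41), top 0.142, so the fingers will pass well above it. Carrying the hook over to the back of the stand.

```bash
python3 plan.py 1 0.034 .43,-.09,.33,86 .445,-.40,.345,89
```

```text
t 12.00 P [ 0.4286 -0.0698  0.2213] yaw 83.84 F [2.   0.65 3.13] w 0.193 q [ 0.7  -0.09 -0.61  1.94 -0.03  1.24 -0.01]
[[-0.005, 0.0009, -0.0272, -0.54, 1.0], [-0.005, 0.0008, -0.0272, -0.54, 1.0], [-0.005, 0.0008, -0.0272, -0.54, 1.0], [-0.005, 0.0008, -0.0272, -0.54, 1.0], [-0.0308, 0.0037, -0.0015, -0.3, 1.0]]
[[-0.0308, 0.0035, -0.0015, -0.3, 1.0], [-0.0309, 0.0033, -0.0015, -0.3, 1.0], [-0.0309, 0.0032, -0.0015, -0.3, 1.0], [-0.0309, 0.003, -0.0015, -0.3, 1.0], [-0.0309, 0.0029, -0.0015, -0.3, 1.0]]
[[-0.0309, 0.0027, -0.0015, -0.3, 1.0], [-0.0309, 0.0025, -0.0015, -0.3, 1.0], [-0.0309, 0.0024, -0.0015, -0.3, 1.0], [-0.031, 0.0022, -0.0015, -0.3, 1.0]]
```

Emit:
apply_moves(
  commands=[
    [-0.003, 0.001, -0.027, -0.5, 1],
    [-0.005, 0.001, -0.027, -0.5, 1],
    [-0.005, 0.001, -0.027, -0.5, 1],
    [-0.005, 0.001, -0.027, -0.5, 1],
    [-0.03, 0.0035, -0.002, -0.3, 1],
  ],
)

```text
clock: 12.42
position: [0.4283, -0.1125, 0.3377]
ee_rot: [0.727, 0.686, 0.001, 0.021]
ft_force: [1.3, 0.4, -0.1]
grip_width: 0.194
```

Emit:
apply_moves(
  commands=[
    [-0.031, 0.0035, -0.002, -0.3, 1],
    [-0.031, 0.0035, -0.0015, -0.3, 1],
    [-0.031, 0.003, -0.0015, -0.3, 1],
    [-0.031, 0.003, -0.0015, -0.3, 1],
    [-0.031, 0.003, -0.0015, -0.3, 1],
  ],
)

```text
clock: 12.83
position: [0.4373, -0.2745, 0.3545]
ee_rot: [0.716, 0.697, -0.002, 0.026]
ft_force: [0.1, 0.1, -0.6]
grip_width: 0.194
```

Emit:
apply_moves(
  commands=[
    [-0.031, 0.003, -0.0015, -0.3, 1],
    [-0.031, 0.0025, -0.0015, -0.3, 1],
    [-0.031, 0.0025, -0.0015, -0.3, 1],
    [-0.02, 0.002, 0, -0.3, 1],
    [-0.005, 0, 0, 0, 1],
  ],
)

```text
clock: 13.25
position: [0.4417, -0.4057, 0.3621]
ee_rot: [0.711, 0.702, -0.006, 0.026]
ft_force: [-0.2, 0.1, 0.1]
grip_width: 0.196
```

```bash
python3 plan.py 1 0.025 .445,-.40,.24,89; sed -i 's/(250,150,400,290)/(250,110,440,290)/' look.py; python3 look.py k1
```

```text
t 13.25 P [ 0.4417 -0.4057  0.3621] yaw 89.22 F [-0.18  0.05  0.13] w 0.196 q [ 0.91  0.22 -0.31  1.34  0.09  1.54  0.59]
[[0.0012, 0.0007, 0.0244, 0.04, 1.0], [0.0012, 0.0007, 0.0244, 0.04, 1.0], [0.0012, 0.0006, 0.0244, 0.04, 1.0], [0.0012, 0.0006, 0.0244, 0.04, 1.0], [0.0012, 0.0006, 0.0244, 0.04, 1.0]]
0.03 24 [ 0.4443 -0.2549  0.0298]
0.05 22 [ 0.4531 -0.3175  0.0496]
0.07 31 [ 0.448  -0.2588  0.0718]
0.09 36 [ 0.4517 -0.3793  0.0947]
0.11 30 [ 0.4527 -0.2587  0.108 ]
0.13 31 [ 0.449  -0.2577  0.1288]
0.15 19 [ 0.4435 -0.2519  0.1441]
0.17 23 [ 0.437  -0.2541  0.1749]
0.23 7 [ 0.445  -0.2847  0.2345]
```

Emit:
apply_moves(
  commands=[
    [0.001, 0, 0.024, 0, 1],
    [0.001, 0, 0.024, 0, 1],
    [0.001, 0, 0.024, 0, 1],
    [0.001, 0, 0.022, 0, 1],
    [0.001, 0, 0.01, 0, 1],
  ],
)

```text
clock: 13.72
position: [0.4464, -0.4026, 0.2568]
ee_rot: [0.711, 0.702, -0.007, 0.029]
ft_force: [-0.2, 0.7, -0.3]
grip_width: 0.191
```

```bash
python3 plan.py 1 0.025 .445,-.397,.24,89; python3 look.py k2; python3 - <<'E'
import cv2
im=cv2.imread("pics/k2.png")[130:240,340:450]; cv2.imwrite("pics/k2c.png",cv2.resize(im,None,fx=5,fy=5,interpolation=cv2.INTER_CUBIC))
E
```

```text
t 13.72 P [ 0.4464 -0.4026  0.2568] yaw 89.23 F [-0.22  0.67 -0.32] w 0.191 q [ 0.91  0.24 -0.32  1.53  0.1   1.33  0.57]
[[0.0056, -0.0015, 0.0168, 0.23, 1.0]]
0.03 34 [ 0.447  -0.2553  0.0313]
0.05 30 [ 0.4523 -0.2543  0.05  ]
0.07 42 [ 0.4538 -0.3197  0.0683]
0.09 47 [ 0.4497 -0.2546  0.0905]
0.11 41 [ 0.4522 -0.2562  0.1102]
0.13 48 [ 0.4507 -0.2773  0.1309]
0.15 35 [ 0.4469 -0.2789  0.1461]
0.17 49 [ 0.4468 -0.2559  0.1754]
0.19 19 [ 0.448  -0.3164  0.1917]
0.21 19 [ 0.4474 -0.3344  0.2083]
0.23 24 [ 0.4456 -0.3541  0.2329]
```

View pics/k2c.png

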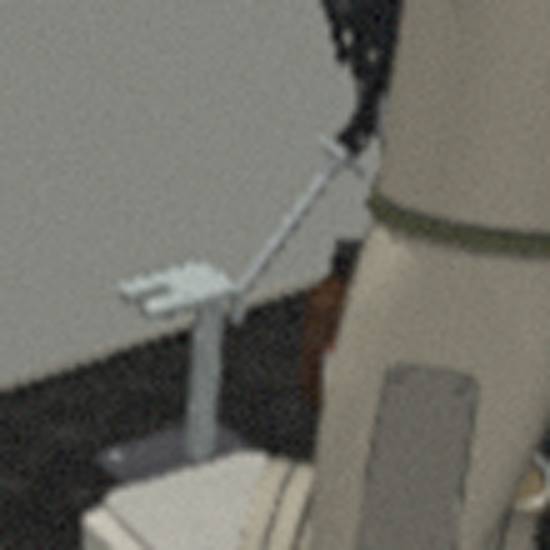

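The toe is just behind the fork's rear face, at about (387,193), and the amber bottle is clear. Straightening against the rear face with a light grip.

Emit:
apply_moves(
  commands=[
    [0.004, 0, 0.012, 0, 1],
    [0.008, 0, 0.002, 0, 1],
    [0.01, 0, -0.006, 0, 1],
    [0.01, 0, -0.008, 0, 1],
    [0.01, 0, -0.007, 0, 1],
  ],
  squeeze=20,
)

```text
clock: 14.18
position: [0.4463, -0.3593, 0.2649]
ee_rot: [0.712, 0.702, -0.009, 0.031]
ft_force: [-0.5, -5.4, -3.0]
grip_width: 0.196
```

```bash
python3 plan.py 1 0.012 .447,-.352,.27,89 .449,-.31,.287,89 .449,-.265,.293,89; python3 look.py k3 | tail -6
```

```text
t 14.18 P [ 0.4463 -0.3593  0.2649] yaw 89.14 F [-0.46 -5.35 -3.01] w 0.196 q [ 0.88  0.18 -0.35  1.59  0.09  1.33  0.51]
[[0.0073, 0.0006, -0.0051, 0.14, 1.0], [0.0105, 0.0003, -0.0042, -0.0, 1.0], [0.0105, 0.0003, -0.0042, -0.0, 1.0], [0.0105, 0.0003, -0.0042, -0.0, 1.0], [0.0105, 0.0003, -0.0042, -0.0, 1.0]]
[[0.0112, -0.0002, -0.0015, -0.0, 1.0], [0.0112, -0.0002, -0.0015, -0.0, 1.0], [0.0112, -0.0002, -0.0015, -0.0, 1.0], [0.0112, -0.0002, -0.0015, -0.0, 1.0]]
0.13 28 [ 0.4423 -0.2472  0.1295]
0.15 21 [ 0.4435 -0.2525  0.1447]
0.17 120 [ 0.4477 -0.2307  0.1758]
0.19 19 [ 0.4476 -0.2924  0.1894]
0.21 15 [ 0.4462 -0.3069  0.2109]
0.23 17 [ 0.4446 -0.3192  0.2289]
```

Emit:
apply_moves(
  commands=[
    [0.008, 0.0005, -0.005, 0, 1],
    [0.01, 0.0005, -0.004, 0, 1],
    [0.01, 0, -0.004, 0, 1],
    [0.01, 0, -0.004, 0, 1],
    [0.01, 0, -0.003, 0, 1],
  ],
)

```text
clock: 14.65
position: [0.4478, -0.3081, 0.2901]
ee_rot: [0.712, 0.701, -0.01, 0.036]
ft_force: [-0.3, -4.3, -1.5]
grip_width: 0.196
```

```bash
python3 plan.py 1 0.012 .449,-.31,.287,89 .449,-.265,.293,89; python3 look.py k4 | tail -6
```

```text
t 14.65 P [ 0.4478 -0.3081  0.2901] yaw 89.09 F [-0.27 -4.27 -1.53] w 0.196 q [ 0.85  0.1  -0.38  1.63  0.08  1.36  0.44]
[[-0.0019, 0.0012, 0.0031, 0.09, 1.0], [0.0112, -0.0002, -0.0015, -0.0, 1.0], [0.0112, -0.0002, -0.0015, -0.0, 1.0], [0.0112, -0.0002, -0.0015, -0.0, 1.0], [0.0112, -0.0002, -0.0015, -0.0, 1.0]]
0.13 32 [ 0.4436 -0.2483  0.1291]
0.15 19 [ 0.4407 -0.2478  0.1455]
0.17 144 [ 0.4502 -0.2191  0.1755]
0.19 15 [ 0.4483 -0.2735  0.1915]
0.21 15 [ 0.4482 -0.2784  0.2109]
0.23 13 [ 0.4492 -0.2856  0.2276]
```

Emit:
apply_moves(
  commands=[
    [0.008, 0, 0, 0, 1],
    [0.01, 0, -0.001, 0, 1],
    [0.01, 0, -0.001, 0, 1],
    [0.009, 0, -0.001, 0, 1],
    [0.005, 0, 0, 0, 1],
  ],
)

```text
clock: 15.12
position: [0.4495, -0.2623, 0.2931]
ee_rot: [0.711, 0.702, -0.01, 0.039]
ft_force: [-0.4, -7.5, 2.1]
grip_width: 0.196
```

```bash
python3 plan.py 1 0.012 .449,-.265,.293,89; python3 look.py k5 | tail -6
```

```text
t 15.12 P [ 0.4495 -0.2623  0.2931] yaw 89.14 F [-0.36 -7.48  2.12] w 0.196 q [ 0.81  0.04 -0.41  1.68  0.07  1.36  0.37]
[[-0.0027, -0.0004, 0.0001, 0.14, 1.0]]
0.13 32 [ 0.443  -0.2499  0.1284]
0.15 19 [ 0.4422 -0.2478  0.1442]
0.17 137 [ 0.4522 -0.2179  0.1756]
0.19 11 [ 0.4516 -0.2607  0.1903]
0.21 14 [ 0.451  -0.2616  0.2071]
0.23 12 [ 0.4507 -0.2623  0.2315]
```

Emit:
apply_moves(
  commands=[
    [0.004, 0, 0, 0, 1],
    [0, 0, 0, 0, 1],
  ],
)

```text
clock: 15.33
position: [0.4496, -0.2574, 0.2928]
ee_rot: [0.711, 0.702, -0.01, 0.039]
ft_force: [-0.5, -3.9, 1.2]
grip_width: 0.193
```

Emit:
apply_moves(
  commands=[
    [0, 0, 0, 0, 1],
    [-0.008, 0, 0, 0, 1],
    [-0.008, 0, -0.01, 0, 1],
    [0, 0, -0.03, 0, 1],
    [0, 0, -0.03, 0, 1],
  ],
  squeeze=60,
)

```text
clock: 15.75
position: [0.4442, -0.2679, 0.3588]
ee_rot: [0.711, 0.703, -0.01, 0.03]
ft_force: [0.2, -0.3, -0.2]
grip_width: 0.198
```

```bash
python3 plan.py 1 0.03 .449,-.27,.385,89 .449,-.145,.385,89 ; python3 look.py k6 | tail -11
```

```text
t 15.75 P [ 0.4442 -0.2679  0.3588] yaw 89.30 F [ 0.23 -0.35 -0.21] w 0.198 q [ 0.82  0.04 -0.4   1.54  0.06  1.51  0.41]
[[-0.0021, 0.0049, -0.0262, 0.3, 1.0], [0.025, -0.0004, -0.0, -0.0, 1.0], [0.025, -0.0004, -0.0, -0.0, 1.0], [0.025, -0.0004, -0.0, -0.0, 1.0], [0.025, -0.0004, -0.0, -0.0, 1.0]]
[[0.025, -0.0004, -0.0, -0.0, 1.0]]
0.03 19 [ 0.4424 -0.2476  0.0302]
0.05 20 [ 0.4418 -0.2473  0.0504]
0.07 26 [ 0.4419 -0.2469  0.0722]
0.09 21 [ 0.4413 -0.2487  0.0894]
0.11 25 [ 0.4428 -0.248   0.1087]
0.13 24 [ 0.4435 -0.247   0.1301]
0.15 17 [ 0.4415 -0.2479  0.1454]
0.17 146 [ 0.4408 -0.2179  0.1754]
0.19 7 [ 0.4457 -0.2835  0.1938]
0.21 12 [ 0.4467 -0.273   0.2105]
0.23 11 [ 0.4452 -0.2706  0.2339]
```

Emit:
apply_moves(
  commands=[
    [-0.001, 0.002, -0.025, 0, 1],
    [0, 0.002, -0.01, 0, 1],
    [0.02, 0.001, 0, 0, 1],
    [0.025, 0, 0, 0, 1],
    [0.025, 0, 0, 0, 1],
  ],
)

```text
clock: 16.22
position: [0.4501, -0.2023, 0.4011]
ee_rot: [0.714, 0.699, -0.006, 0.033]
ft_force: [0.7, 0.3, -0.3]
grip_width: 0.198
```

Emit:
apply_moves(
  commands=[
    [0.025, 0, 0, 0, 1],
    [0.022, 0, 0, 0, 1],
    [0.005, 0, 0, 0, 1],
    [0, 0, 0, 0, 1],
  ],
)

```text
clock: 16.55
position: [0.452, -0.1432, 0.3988]
ee_rot: [0.712, 0.702, -0.005, 0.032]
ft_force: [-0.3, -0.7, -1.3]
grip_width: 0.196
```

```bash
python3 plan.py 1 0.025 .449,-.145,.30,89 ; python3 - <<'E'
from c import *
for n in ("side",):
    im,D=camera(n); cv2.imwrite("pics/l1.png",im[:,:,::-1]); np.save("pics/l1.npy",D)
    g,P,d=cloud(n,D,(300,100,420,220)); o=manip.get_obs()["position"]
    s=P[(d>0)&(abs(P[:,0]-o[0])<.03)&(abs(P[:,1]-o[1])<.045)&(P[:,2]<o[2]+.01)&(P[:,2]>.185)]
    for z in np.arange(.19,.42,.012):
        t=s[abs(s[:,2]-z)<.006]
        if len(t): print(round(z,3),len(t),np.median(t,0),t[:,1].min().round(4),t[:,1].max().round(4))
    print(np.sort(s[:,2])[:3])
E
```

```text
t 16.55 P [ 0.452  -0.1432  0.3988] yaw 89.11 F [-0.33 -0.72 -1.35] w 0.196 q [ 0.72 -0.06 -0.51  1.55  0.01  1.59  0.2 ]
[[-0.0005, -0.0008, 0.0247, 0.03, 1.0], [-0.0005, -0.0008, 0.0247, 0.03, 1.0], [-0.0005, -0.0008, 0.0247, 0.03, 1.0], [-0.0005, -0.0008, 0.0247, 0.03, 1.0]]
0.226 1 [ 0.4585 -0.1641  0.2262] -0.1641 -0.1641
0.238 8 [ 0.4556 -0.1552  0.2376] -0.1641 -0.149
0.25 9 [ 0.4569 -0.1485  0.2503] -0.1541 -0.146
0.262 7 [ 0.4548 -0.1483  0.2624] -0.1511 -0.1428
0.274 10 [ 0.4539 -0.1459  0.274 ] -0.1514 -0.1422
0.286 9 [ 0.4546 -0.1447  0.2854] -0.1494 -0.1435
0.298 9 [ 0.4542 -0.1452  0.2989] -0.1506 -0.1421
0.31 9 [ 0.4576 -0.1439  0.31  ] -0.1514 -0.141
0.322 6 [ 0.453  -0.1447  0.3202] -0.1487 -0.1407
0.334 9 [ 0.4507 -0.1442  0.3338] -0.1503 -0.1392
0.346 10 [ 0.4512 -0.1441  0.3473] -0.1492 -0.1411
0.358 9 [ 0.4526 -0.1438  0.358 ] -0.1509 -0.1411
0.37 16 [ 0.4401 -0.1326  0.3743] -0.1561 -0.1277
0.382 40 [ 0.4448 -0.1377  0.3781] -0.1601 -0.1276
0.394 21 [ 0.4461 -0.139   0.3926] -0.1515 -0.1329
0.406 19 [ 0.4419 -0.134   0.4057] -0.1535 -0.1314
[0.2262 0.2324 0.233 ]
```

The hook is upright to within about 2° and sits in front of the fork's open side. Lowering there before sliding in.

Emit:
apply_moves(
  commands=[
    [0.0016, -0.0012, 0.03, 0, 1],
    [0.0016, -0.0012, 0.03, 0, 1],
    [0.0016, -0.0012, 0.03, 0, 1],
    [0.0016, -0.0012, 0.03, 0, 1],
    [0.001, -0.001, 0.02, 0, 1],
  ],
)

```text
clock: 17.02
position: [0.4543, -0.1502, 0.2584]
ee_rot: [0.714, 0.699, -0.002, 0.035]
ft_force: [0.7, -0.4, -0.5]
grip_width: 0.197
```

```bash
python3 plan.py 1 0.025 .4505,-.147,.228,89 
```

```text
t 17.02 P [ 0.4543 -0.1502  0.2584] yaw 88.70 F [ 0.65 -0.41 -0.45] w 0.197 q [ 0.72 -0.03 -0.51  1.82  0.03  1.3   0.18]
[[0.0016, -0.002, 0.0152, -0.15, 1.0], [0.0016, -0.0019, 0.0152, -0.15, 1.0]]
```

Emit:
apply_moves(
  commands=[
    [0.002, -0.002, 0.014, 0, 1],
    [0.001, -0.002, 0.01, 0, 1],
    [0, 0, 0, 0, 1],
  ],
)

```text
clock: 17.27
position: [0.4485, -0.1519, 0.2276]
ee_rot: [0.716, 0.697, -0.003, 0.031]
ft_force: [-0.5, 0.5, -0.8]
grip_width: 0.198
```

```bash
cat > seat.py <<'E'
from c import *
from plan import pr
k=sys.argv[1]; im,D=camera("side"); cv2.imwrite(f"pics/{k}.png",im[:,:,::-1]); np.save(f"pics/{k}.npy",D)
g,P,d=cloud("side",D,(330,140,410,250)); o=manip.get_obs(); pr(o); p=o["position"]
s=P[(d>0)&(abs(P[:,0]-p[0])<.012)&(abs(P[:,1]-p[1])<.028)&(P[:,2]<p[2]+.01)&(P[:,2]>.03)]
for z in np.arange(.05,.25,.02):
    t=s[abs(s[:,2]-z)<.01]
    if len(t): print(round(z,3),len(t),np.median(t,0))
f=P[(d>0)&(abs(P[:,2]-.175)<.005)&(P[:,1]>-.205)&(P[:,1]<-.178)&(abs(P[:,0]-.45)<.035)]
print("fork tip pts x:",np.sort(f[:,0]).round(4)[::max(1,len(f)//30)],"ymax",np.sort(f[:,1])[-4:])
c=im[130:240,330:430,::-1]; cv2.imwrite(f"pics/{k}c.png",cv2.resize(c,None,fx=5,fy=5,interpolation=cv2.INTER_CUBIC))
E
python3 seat.py m1
```

```text
t 17.32 P [ 0.449  -0.152   0.2287] yaw 88.42 F [-0.44 -0.02 -1.48] w 0.198 q [ 0.73 -0.02 -0.51  1.87  0.03  1.24  0.17]
0.05 1 [ 0.4537 -0.1734  0.0549]
0.07 9 [ 0.4492 -0.1598  0.0718]
0.09 12 [ 0.4513 -0.1539  0.0906]
0.11 12 [ 0.4503 -0.1541  0.1095]
0.13 13 [ 0.4506 -0.1528  0.1306]
0.15 16 [ 0.449  -0.1524  0.1506]
0.17 8 [ 0.4465 -0.152   0.1698]
0.19 7 [ 0.4468 -0.1528  0.1864]
0.21 39 [ 0.4431 -0.1457  0.2077]
0.23 15 [ 0.448  -0.1431  0.228 ]
fork tip pts x: [0.4237 0.4243 0.4248 0.4252 0.426  0.4287 0.4288 0.4289 0.4293 0.4299
 0.4304 0.4313 0.4313 0.4314 0.4321 0.4332 0.4372 0.4374 0.4384 0.4393
 0.4399 0.4408 0.4414 0.4415 0.4421 0.4551 0.4555 0.456  0.4565 0.4569
 0.4579 0.4581 0.4586 0.4597 0.4603 0.4635 0.4646 0.4658 0.4674 0.4701
 0.4708] ymax [-0.1814 -0.1811 -0.1809 -0.1805]
```

View pics/m1c.png

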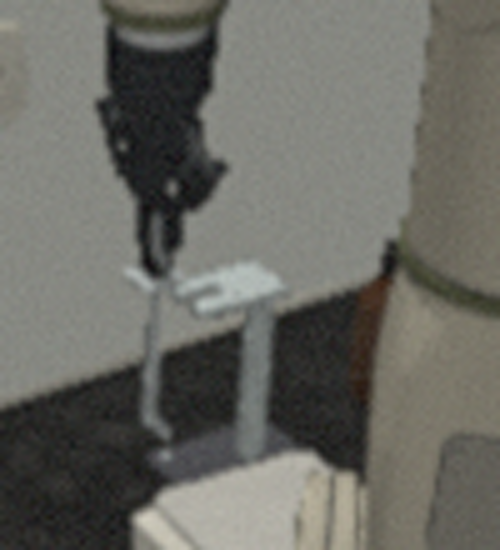

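The picture shows the upright hook in front of the open slot, collar above fork level. By depth the slot is x 0.4425–0.4550 and the shank centre about 0.4487, so they are aligned. Sliding in.

Emit:
apply_moves(
  commands=[
    [-0.008, 0, 0, 0, 1],
    [-0.01, 0, 0, 0, 1],
    [-0.008, 0, 0, 0, 1],
  ],
)

```text
clock: 17.57
position: [0.4499, -0.1802, 0.2331]
ee_rot: [0.716, 0.698, -0.002, 0.033]
ft_force: [0.6, -1.1, -0.8]
grip_width: 0.195
```

```bash
python3 seat.py m2
```

```text
t 17.62 P [ 0.4497 -0.1821  0.2332] yaw 88.36 F [ 0.41 -1.87 -0.14] w 0.196 q [ 0.75  0.   -0.48  1.84  0.04  1.24  0.23]
0.07 9 [ 0.4537 -0.1928  0.0738]
0.09 9 [ 0.4517 -0.1835  0.0873]
0.11 13 [ 0.4545 -0.1841  0.1097]
0.13 12 [ 0.4524 -0.1821  0.1319]
0.15 12 [ 0.4518 -0.1813  0.1505]
0.17 28 [ 0.4505 -0.1863  0.1724]
0.19 9 [ 0.4498 -0.179   0.1899]
0.21 33 [ 0.4448 -0.1733  0.2119]
0.23 24 [ 0.445  -0.1738  0.228 ]
fork tip pts x: [0.4243 0.4251 0.4254 0.4259 0.4278 0.4282 0.4288 0.429  0.4293 0.4298
 0.432  0.4322 0.4324 0.4329 0.4337 0.4345 0.4376 0.4402 0.4403 0.4414
 0.4424 0.4439 0.4489 0.45   0.4516 0.4523 0.455  0.457  0.4587 0.4608
 0.4624 0.4653 0.4658 0.4676 0.4682 0.4708] ymax [-0.1817 -0.1812 -0.1797 -0.1788]
```

Emit:
apply_moves(
  commands=[
    [0, -0.002, 0.001, 0, 1],
    [-0.008, 0, 0.001, 0, 1],
    [-0.008, 0, 0, 0, 1],
    [0, 0, 0, 0, 1],
  ],
)

```text
clock: 17.95
position: [0.4476, -0.2015, 0.2335]
ee_rot: [0.717, 0.696, -0.002, 0.035]
ft_force: [0.2, 0.3, -0.4]
grip_width: 0.198
```

```bash
python3 seat.py m3
```

```text
t 18.00 P [ 0.4477 -0.2007  0.2334] yaw 88.27 F [-0.04  0.02 -1.38] w 0.194 q [ 0.77  0.01 -0.47  1.83  0.04  1.24  0.26]
0.07 7 [ 0.4506 -0.2178  0.069 ]
0.09 11 [ 0.4525 -0.205   0.087 ]
0.11 10 [ 0.451  -0.2021  0.1107]
0.13 13 [ 0.4504 -0.2059  0.1291]
0.15 8 [ 0.4504 -0.2029  0.1469]
0.17 37 [ 0.4478 -0.204   0.1754]
0.19 9 [ 0.4482 -0.2029  0.1877]
0.21 32 [ 0.4434 -0.1948  0.2121]
0.23 22 [ 0.4449 -0.1949  0.2251]
fork tip pts x: [0.4254 0.4255 0.4256 0.4256 0.4261 0.4263 0.427  0.4277 0.4279 0.4279
 0.4284 0.4316 0.4318 0.4322 0.4336 0.4338 0.4364 0.4376 0.4378 0.4384
 0.4395 0.4399 0.4406 0.4418 0.4448 0.4471 0.4471 0.4478 0.4507 0.4565
 0.4572 0.4579 0.4584 0.4588 0.4594 0.4598 0.46   0.4614 0.4619 0.4632
 0.4643 0.4652 0.4653 0.467  0.4672 0.4677 0.4687 0.4695 0.4711 0.4738
 0.4749] ymax [-0.1804 -0.1802 -0.1802 -0.1792]
```

Emit:
apply_moves(
  commands=[
    [0.0005, -0.0005, 0.008, 0, 1],
    [0.0005, -0.0005, 0.008, 0, 1],
    [0.0003, -0.0003, 0.004, 0, 1],
    [0, 0, 0.002, 0, 1],
  ],
)

```text
clock: 18.33
position: [0.4476, -0.1996, 0.2092]
ee_rot: [0.717, 0.697, -0.002, 0.035]
ft_force: [-0.1, 0.3, -1.1]
grip_width: 0.196
```

```bash
python3 seat.py m4 | head -11
```

```text
t 18.38 P [ 0.4474 -0.1995  0.2088] yaw 88.33 F [-0.26 -0.42 -1.75] w 0.196 q [ 0.77  0.03 -0.47  1.87  0.05  1.19  0.25]
0.05 9 [ 0.4522 -0.2096  0.0532]
0.07 8 [ 0.4523 -0.2036  0.0698]
0.09 13 [ 0.4499 -0.2028  0.0877]
0.11 12 [ 0.4492 -0.2005  0.1096]
0.13 10 [ 0.4479 -0.2001  0.1307]
0.15 8 [ 0.4492 -0.201   0.1469]
0.17 15 [ 0.44   -0.1928  0.1751]
0.19 33 [ 0.444  -0.1922  0.188 ]
0.21 19 [ 0.4417 -0.1918  0.2058]
fork tip pts x: [0.4256 0.4258 0.4259 0.4267 0.4268 0.4279 0.4283 0.4285 0.4288 0.4298
```

Emit:
apply_moves(
  commands=[
    [-0.003, 0, 0.002, 0, 1],
    [0, 0, 0.002, 0, 1],
    [0, 0, 0.002, 0, 1],
  ],
)

```text
clock: 18.63
position: [0.4479, -0.2031, 0.2041]
ee_rot: [0.716, 0.697, -0.002, 0.035]
ft_force: [-12.3, 5.8, 34.6]
grip_width: 0.195
```

Emit:
apply_moves(
  commands=[
    [0, 0, 0.002, 0, 1],
    [0, 0, 0.001, 0, 1],
  ],
)

```text
clock: 18.8
position: [0.4485, -0.203, 0.2045]
ee_rot: [0.716, 0.697, -0.002, 0.036]
ft_force: [-2.2, 2.4, 3.6]
grip_width: 0.196
```

```bash
python3 seat.py m5 | head -11
```

```text
t 18.85 P [ 0.4486 -0.2031  0.2044] yaw 88.35 F [-3.61  1.37  8.93] w 0.192 q [ 0.77  0.04 -0.47  1.87  0.06  1.18  0.25]
0.05 9 [ 0.4513 -0.2097  0.0518]
0.07 12 [ 0.4516 -0.2053  0.0687]
0.09 8 [ 0.4514 -0.2067  0.0893]
0.11 13 [ 0.4499 -0.2049  0.1104]
0.13 13 [ 0.4498 -0.2041  0.1303]
0.15 8 [ 0.4482 -0.204   0.1453]
0.17 16 [ 0.4448 -0.1886  0.1734]
0.19 44 [ 0.4426 -0.1981  0.1852]
0.21 13 [ 0.445  -0.1938  0.2056]
fork tip pts x: [0.4264 0.4271 0.4271 0.4276 0.4301 0.4303 0.4305 0.4308 0.431  0.4313
```

The collar rests on the fork (contact force, TCP z 0.2044 as at the grasp). Opening, then going straight up.

Emit:
apply_moves(
  commands=[
    [0, 0, 0, 0, 0.4],
    [0, 0, 0, 0, 0],
    [0, 0, 0, 0, -0.5],
    [0, 0, 0, 0, -1],
    [0, 0, 0, 0, -1],
  ],
  squeeze=20,
)

```text
clock: 19.27
position: [0.4494, -0.2034, 0.2052]
ee_rot: [0.716, 0.697, -0.002, 0.037]
ft_force: [-0.3, -0.7, 0.0]
grip_width: 0.85
```

```bash
python3 seat.py m6 | head -11
```

```text
t 19.32 P [ 0.4494 -0.2034  0.2052] yaw 88.35 F [-0.89  0.27 -0.01] w 0.932 q [ 0.77  0.03 -0.47  1.87  0.06  1.18  0.25]
0.05 10 [ 0.4478 -0.2059  0.0494]
0.07 11 [ 0.4484 -0.2023  0.0691]
0.09 10 [ 0.4474 -0.2023  0.0889]
0.11 14 [ 0.4476 -0.2025  0.1126]
0.13 13 [ 0.4491 -0.2032  0.1309]
0.15 8 [ 0.4482 -0.2018  0.1456]
0.17 18 [ 0.4515 -0.1899  0.1744]
0.19 44 [ 0.4444 -0.1975  0.1868]
0.21 21 [ 0.4423 -0.1988  0.2075]
fork tip pts x: [0.4239 0.4239 0.4254 0.4258 0.4266 0.4269 0.4274 0.4276 0.4284 0.4284
```

Emit:
apply_moves(
  commands=[
    [0, 0, -0.01, 0, -1],
    [-0.001, 0.001, -0.025, 0, -1],
    [-0.001, 0.001, -0.03, 0, -1],
    [-0.001, 0.001, -0.035, 0, -1],
    [0, 0, -0.035, 0, -1],
  ],
)

```text
clock: 19.73
position: [0.4418, -0.1977, 0.3395]
ee_rot: [0.716, 0.697, -0.004, 0.03]
ft_force: [0.7, -1.3, 0.0]
grip_width: 0.996
```

Emit:
apply_moves(
  commands=[
    [0, 0, -0.02, 0, -1],
    [-0.03, 0, -0.01, 0, -1],
    [-0.03, 0, 0, 0, -1],
    [-0.03, 0, 0, 0, -1],
    [0, 0, 0, 0, -1],
  ],
)

```text
clock: 20.15
position: [0.4402, -0.2872, 0.3905]
ee_rot: [0.714, 0.699, -0.002, 0.039]
ft_force: [-0.4, -0.7, -1.5]
grip_width: 0.999
```

```bash
python3 plan.py -1 0.03 .449,-.3,.35,88|head -1; python3 - <<'E'
from c import *
im,D=camera("side"); np.save("pics/z1.npy",D)
g,P,d=cloud("side",D,(330,140,410,250))
s=P[(d>0)&(abs(P[:,0]-.449)<.014)&(abs(P[:,1]+.204)<.022)&(P[:,2]<.26)&(P[:,2]>.03)]
for z in np.arange(.05,.26,.02):
    t=s[abs(s[:,2]-z)<.01]
    if len(t): print(round(z,3),len(t),np.median(t,0))
im2,_=camera("top")
a=cv2.resize(im[130:300,225:445,::-1],None,fx=3.2,fy=3.2,interpolation=cv2.INTER_CUBIC)
cv2.imwrite("pics/z1.png",a)
E
python3 tote.py z1
```

```text
t 20.15 P [ 0.4402 -0.2872  0.3905] yaw 88.70 F [-0.38 -0.72 -1.5 ] w 0.999 q [ 0.84  0.04 -0.38  1.48  0.04  1.55  0.44]
0.05 10 [ 0.4455 -0.2022  0.0514]
0.07 10 [ 0.4445 -0.2025  0.0691]
0.09 9 [ 0.4464 -0.2026  0.0934]
0.11 16 [ 0.4485 -0.2049  0.1108]
0.13 13 [ 0.4494 -0.2034  0.1329]
0.15 7 [ 0.4462 -0.2019  0.1477]
0.17 16 [ 0.4519 -0.188   0.1754]
0.19 44 [ 0.4426 -0.1972  0.1851]
0.21 31 [ 0.4427 -0.199   0.2079]
0.23 30 [ 0.4431 -0.1993  0.2292]
0.25 10 [ 0.4474 -0.2027  0.2418]
z1
near wall x [-139.3158 -135.7507  -32.1066  -29.4359] 184
vial 43 [-47.2727  19.3211  87.8142] 111.14518302164144
```

View pics/z1.png

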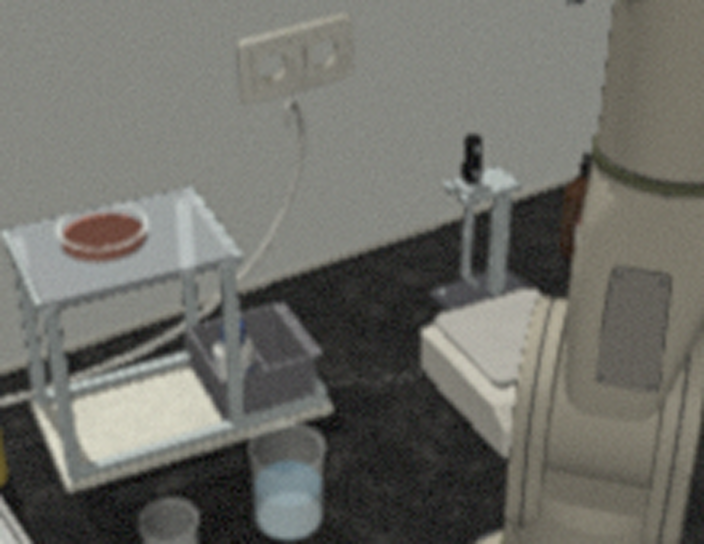

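The last view shows the hook upright in its fork at about (373,190), the tote at the stop with the bottle standing at about (297,238), and the dish unmoved. Handing in.

```bash
python3 -c "
from workcell import workorder; print(workorder.hand_in())"
```

```text
the job is handed in; nothing more can be done
None
```

The tote is home against the front stop with the bottle still standing. The hook is back upright in its fork and released. The job was handed in with the clock at about 20 s of the 45 s allowed.

**How it was done:**
- The moves cannot tilt the tool. I leaned the hook about 44° in a light grip by pushing its toe against the rear face of the riser's stop.
- I then gripped it firmly, reached in under the clear top, hooked the front wall and dragged the tote forward at about 0.1 m/s.
- To straighten the hook I pushed it against the rear face of the fork stand with a light grip. I then slid it into the slot from the open side, lowered it until the collar touched, and let go.

**Last checks (side camera depth and picture):**
- **Tote:** the front wall measures about x -139 mm in the riser frame, against -140 for home, and the rear about -30. This is the same reading as when it was pulled against the stop with 6 N.
- **Bottle:** standing, top at about 111 mm against 108 expected.
- **Hook:** shank vertical to within the noise at (0.447, -0.203), with the collar on the fork.
- **Dish:** it looks unmoved in the last picture.
- **Robot:** gripper fully open and clear of everything.

**Less certain:**
- The arm partly hid the amber bottle at the end. I kept the fingers well above it, but I did not measure it again.
- Lowering the hook into the fork gave a brief 35 N reading at the wrist.
- The tool's tilt drifted by up to about 4° during the job.

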